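# Unstack the warning-lamp lenses and fit each on its base

## Robot

A 6-joint arm with a two-finger parallel gripper is mounted at the origin on the work surface. World frame = base frame: x ahead of the robot, y to its left, z up, the work surface at z = 0. Lengths are in mm, angles in rad, forces in N, time in s.
With the tool pointing down it reaches from about 350 to 975 mm from the base axis. Payload 4.9 kg.
Tool frame: the origin (TCP) lies at the very end of the fingers, on their centre line; the grasp point (between the pads) lies behind it (tcp_to_grasp is the y of the grasp point in the tool frame, in mm); y points along the fingers, z is the direction in which the jaws open and shut, and the axes are right-handed (so a half turn about y gives the same grasp; the last joint's range is limited). The gripper opens to 85 mm and grips with 20 to 120 N. Pads are 22 mm wide; open, the fingers measure 114 mm over their backs; the gripper's body (76 mm by 85 mm) begins 54 mm behind the grasp point. The pads swing forward as they close: fully open they stand 13 mm farther back than shut.
Start: joints at [1.183, 0.053, 1.613, -0, 1.476, -0.119], TCP at [165.974, 602.54, 231.304] pointing down, gripper open.
Joint ranges: [-3.01, 3.01], [-1.01, 2.22], [0.06, 2.58], [-1.02, 4.17], [0.09, 2.62], [-3.14, 3.14]. Speed limits (rad/s): [2.57, 2.57, 3.14, 3.14, 3.14, 3.14].

## Interface

Orientations are given as a unit quaternion [x, y, z, w].
In Python, from cell import read_state, grab_frame, hand_in, tcp_to_grasp gives the robot as it stands. The module is installed in compiled form; this text tells all that it offers.
- The arm moves only by the tool arm_command, never from a script. Its argument "moves" is a list of rows, each a list of 3 entries, a list of its own where there are three numbers: the shift along the tool's x, y, z in m, then the turn, a rotation vector about the tool's x, y, z in rad, then the finger opening in m, from 0 to 0.0854. In form: [[[tx, ty, tz], [wx, wy, wz], fingers], ...]. A call has 1 to 5 rows; each row is the pose to reach, as a shift and turn from the pose commanded when the call began, along the tool's axes at that moment; what a row does not reach only later rows make up. A row lasts 1/12 s, in which the tool goes at most 41.7 mm and 7.16 degrees, less where a joint would pass 70% of its speed; a pose out of reach is approached as far as the arm can. A call with a gripper value outside its range is refused whole. The fingers move at their own pace and stop on an object; "newtons" is the grip in N (left out, the last holds). Time passes only in rows, so rows that repeat a pose let the fingers close. It gives the time, the measured TCP pose, the force and the opening at its end, in the units of the state.
- read_state(): the state, without advancing time (a new reading comes with each control period).
- grab_frame(name): name is "scene" or "top" or "wrist"; returns a dict with "color" (480x640x3 uint8, red, green, blue), "camera_matrix" (3x3 intrinsics, pixels), "pose" (4x4, takes a point from camera to world coordinates); the wrist camera has in their place "hand_eye" (4x4, takes a point from camera to tool coordinates, whose origin is the TCP and whose axes are the tool frame's). Camera axes: x right, y up, looking along -z (the intrinsics and any distortion apply to the point x, -y, -z); pixel columns grow to the right and rows downward; lengths in mm; the calibration is good to about 2 mm. A picture is of the moment at which its call begins: read the wrist's pose just before it. There is no depth.
- hand_in(): hands the job in, once; it reports no verdict.
The state is a dict: "time": time; "qpos": joint angles; "joint_velocities": joint speeds; "effort": joint torques, N m; "tcp_pos": TCP position; "tool_rot": TCP orientation; "ft_force": force on the tool from outside, world axes, zero at the start; "torque": the same for the moment, N m; "gripper_width": finger opening in mm.
Only numpy, scipy, OpenCV 4.12 (cv2) and the standard library are available. Lean on these libraries where they do the work, as an engineer would, in place of code of your own. Each camera call takes 0.05 s, during which the arm holds its last target. There are 200 camera calls.

## Task

The coloured lamp lenses have been left piled on one another in the grey tray: take the piles apart and fit each lens, open side down, over the LEDs of its own colour in the row of lamp bases. Each must lie flat on its gasket all round, centred and square on its base, ready for the screws. Set them down gently: do not drop or throw one.

Things in the scene. Friction and masses are not known exactly. Their poses are not given: they have to be found in the camera images.
- lens_red: red lamp lens, loose, about 70 g: rectangular cap 104 (own x) x 54 (own y) x 24 mm high, open below, 4 mm walls, upright sides, flat top, 15 mm square screw bosses in the inner corners. Origin: centre of the rim plane (underside), z up. Same turned half round. Starts open side down, piled crosswise or slantwise, in a low tray (floor 4, rim 12 mm high); pinch across the 54 mm.
- lens_blue: blue lamp lens, loose, about 70 g: rectangular cap 104 (own x) x 54 (own y) x 24 mm high, open below, 4 mm walls, upright sides, flat top, 15 mm square screw bosses in the inner corners. Origin: centre of the rim plane (underside), z up. Same turned half round. Starts open side down, piled crosswise or slantwise, in a low tray (floor 4, rim 12 mm high); pinch across the 54 mm.
- lens_amber: orange-amber lamp lens, loose, about 70 g: rectangular cap 104 (own x) x 54 (own y) x 24 mm high, open below, 4 mm walls, upright sides, flat top, 15 mm square screw bosses in the inner corners. Origin: centre of the rim plane (underside), z up. Same turned half round. Starts open side down, piled crosswise or slantwise, in a low tray (floor 4, rim 12 mm high); pinch across the 54 mm.
- lens_white: white lamp lens, loose, about 70 g: rectangular cap 104 (own x) x 54 (own y) x 24 mm high, open below, 4 mm walls, upright sides, flat top, 15 mm square screw bosses in the inner corners. Origin: centre of the rim plane (underside), z up. Same turned half round. Starts open side down, piled crosswise or slantwise, in a low tray (floor 4, rim 12 mm high); pinch across the 54 mm.
- lens_green: green lamp lens, loose, about 70 g: rectangular cap 104 (own x) x 54 (own y) x 24 mm high, open below, 4 mm walls, upright sides, flat top, 15 mm square screw bosses in the inner corners. Origin: centre of the rim plane (underside), z up. Same turned half round. Starts open side down, piled crosswise or slantwise, in a low tray (floor 4, rim 12 mm high); pinch across the 54 mm.
- base_red: lamp base with six red LEDs, fixed. Nest plate 140 x 86 x 12 mm under a black housing 124 (own x) x 74 (own y). Origin: centre of the plate's underside, z up. Gasket top, where the lens rim sits: z = 22 mm; LED board 52 x 24 in the middle up to 33 mm, inside the lens with 11 mm to spare a side. Fitted lens: centre over the origin, long side along own x, either way round.
- base_blue: lamp base with six blue LEDs, fixed. Nest plate 140 x 86 x 12 mm under a black housing 124 (own x) x 74 (own y). Origin: centre of the plate's underside, z up. Gasket top, where the lens rim sits: z = 22 mm; LED board 52 x 24 in the middle up to 33 mm, inside the lens with 11 mm to spare a side. Fitted lens: centre over the origin, long side along own x, either way round.
- base_amber: lamp base with six orange-amber LEDs, fixed. Nest plate 140 x 86 x 12 mm under a black housing 124 (own x) x 74 (own y). Origin: centre of the plate's underside, z up. Gasket top, where the lens rim sits: z = 22 mm; LED board 52 x 24 in the middle up to 33 mm, inside the lens with 11 mm to spare a side. Fitted lens: centre over the origin, long side along own x, either way round.
- base_white: lamp base with six white LEDs, fixed. Nest plate 140 x 86 x 12 mm under a black housing 124 (own x) x 74 (own y). Origin: centre of the plate's underside, z up. Gasket top, where the lens rim sits: z = 22 mm; LED board 52 x 24 in the middle up to 33 mm, inside the lens with 11 mm to spare a side. Fitted lens: centre over the origin, long side along own x, either way round.
- base_green: lamp base with six green LEDs, fixed. Nest plate 140 x 86 x 12 mm under a black housing 124 (own x) x 74 (own y). Origin: centre of the plate's underside, z up. Gasket top, where the lens rim sits: z = 22 mm; LED board 52 x 24 in the middle up to 33 mm, inside the lens with 11 mm to spare a side. Fitted lens: centre over the origin, long side along own x, either way round.
Not all that is in view belongs to the job. Several things have the shape of the lens_red; the one meant has the colours described above.

How it is judged (in metres and radians):
At the end, for the whole second after the job is handed in: Each of the five lenses lies on the base with LEDs of its colour: centre within 10 mm of the base's centre, long side within 0.15 rad of the base's, rim down on the gasket (22 mm above the base's origin, within 2.5 mm), upright within 0.06 rad, at rest and released (horizontal distance between lens_red and base_red below 0.01 m and z of lens_red in the frame of base_red between 0.0195 and 0.0245 m and angle between the x axis of lens_red and the x axis of base_red, either way round below 0.15 rad and angle between each of lens_red, lens_blue, lens_amber, lens_white, lens_green's own z axis and vertical below 0.06 rad and linear speed of each of lens_red, lens_blue, lens_amber, lens_white, lens_green below 0.02 m/s and horizontal distance between lens_blue and base_blue below 0.01 m and z of lens_blue in the frame of base_blue between 0.0195 and 0.0245 m and angle between the x axis of lens_blue and the x axis of base_blue, either way round below 0.15 rad and horizontal distance between lens_amber and base_amber below 0.01 m and z of lens_amber in the frame of base_amber between 0.0195 and 0.0245 m and angle between the x axis of lens_amber and the x axis of base_amber, either way round below 0.15 rad and horizontal distance between lens_white and base_white below 0.01 m and z of lens_white in the frame of base_white between 0.0195 and 0.0245 m and angle between the x axis of lens_white and the x axis of base_white, either way round below 0.15 rad and horizontal distance between lens_green and base_green below 0.01 m and z of lens_green in the frame of base_green between 0.0195 and 0.0245 m and angle between the x axis of lens_green and the x axis of base_green, either way round below 0.15 rad); the robot touches nothing.
It fails at once if the red lens is dropped or thrown (it moves free of the gripper faster than 0.7 m/s, as after a fall of 25 mm) (contact force between the fingers and lens_red below 0.02 N and linear speed of lens_red above 0.7 m/s).
It fails at once if the blue lens is dropped or thrown (it moves free of the gripper faster than 0.7 m/s, as after a fall of 25 mm) (contact force between the fingers and lens_blue below 0.02 N and linear speed of lens_blue above 0.7 m/s).
It fails at once if the amber lens is dropped or thrown (it moves free of the gripper faster than 0.7 m/s, as after a fall of 25 mm) (contact force between the fingers and lens_amber below 0.02 N and linear speed of lens_amber above 0.7 m/s).
It fails at once if the white lens is dropped or thrown (it moves free of the gripper faster than 0.7 m/s, as after a fall of 25 mm) (contact force between the fingers and lens_white below 0.02 N and linear speed of lens_white above 0.7 m/s).
It fails at once if the green lens is dropped or thrown (it moves free of the gripper faster than 0.7 m/s, as after a fall of 25 mm) (contact force between the fingers and lens_green below 0.02 N and linear speed of lens_green above 0.7 m/s).
It also fails if it takes over 118 s, if anything falls off the work surface, if the arm or the gripper's body presses on something with over 40 N, if the wrist force passes 120 N, or if a joint passes its speed limit or range.

## Working session

There is one attempt and no reset: what is moved stays moved. The work goes in short steps, Python scripts to look and compute and a tool call to move; the robot and the scene stay as the last step left them, time stands still between calls to the robot, and variables do not carry over. Pictures are saved under pics/ and viewed, about 12 in all and at most 16, crops included, and the job is handed in when it is done.

Besides the shell and the picture viewer there is one more tool, called by a JSON object that holds its "api" and its "payload". arm_command: Moves the arm, as the interface text tells. Its arguments: {"type":"object","properties":{"moves":{"type":"array","items":{"type":"array"}},"newtons":{"type":"number"}},"required":["moves"]}

```bash
mkdir -p pics; python3 - <<'E'
from cell import *
import cv2,pickle
s=read_state();print(s);print(tcp_to_grasp)
for n in("top","scene","wrist"):
    f=grab_frame(n);pickle.dump(f,open(n+".pkl","wb"));cv2.imwrite(f"pics/{n}0.png",f["color"][...,::-1])
    print(n,{k:v for k,v in f.items() if k!="color"})
E
```

```text
{'time': 0.0, 'qpos': array([ 1.18297810e+00,  5.33764002e-02,  1.61428713e+00, -5.31509305e-06,
        1.47600875e+00, -1.18987454e-01]), 'joint_velocities': array([ 0.00051256, -0.00068891,  0.00012403, -0.00049186,  0.00174995,
       -0.00122225]), 'effort': array([-6.26243855e-04, -3.93680012e+01, -3.70179248e+01, -1.15987314e-04,
        7.08090258e-03,  2.49888609e-05]), 'tcp_pos': array([165.75899753, 601.97241091, 230.05501066]), 'tool_rot': array([ 0.70144046, -0.09494237,  0.09457734, -0.70001597]), 'ft_force': array([-0.28292894, -0.93269656, -0.63654641]), 'torque': array([-0.01385307,  0.01337954,  0.0160793 ]), 'gripper_width': 85.31822654117151}
-18.700000000000003
top {'camera_matrix': array([[617.73623458,   0.        , 318.61060395],
       [  0.        , 617.73623458, 237.97397171],
       [  0.        ,   0.        ,   1.        ]]), 'pose': array([[ 2.95129294e-02,  9.82813964e-01, -1.82224309e-01,
         2.34736492e+02],
       [-9.99495768e-01,  3.11526409e-02,  6.14189439e-03,
        -4.03130724e+00],
       [ 1.17131080e-02,  1.81951160e-01,  9.83237804e
[... 479 characters left out ...]
   [ 4.18713056e-03,  6.42226363e-01,  7.66503598e-01,
         1.02872428e+03],
       [ 0.00000000e+00,  0.00000000e+00,  0.00000000e+00,
         1.00000000e+00]])}
wrist {'camera_matrix': array([[367.94528091,   0.        , 323.33306726],
       [  0.        , 367.94528091, 238.81006088],
       [  0.        ,   0.        ,   1.        ]]), 'hand_eye': array([[-1.13302541e-03, -9.57512674e-01, -2.88388966e-01,
        -7.34362354e+01],
       [-2.02497458e-03,  2.88390757e-01, -9.57510663e-01,
        -1.42159617e+02],
       [ 9.99997308e-01, -5.00903589e-04, -2.26569288e-03,
         7.74662734e-01],
       [ 0.00000000e+00,  0.00000000e+00,  0.00000000e+00,
         1.00000000e+00]])}
```

View pics/top0.png

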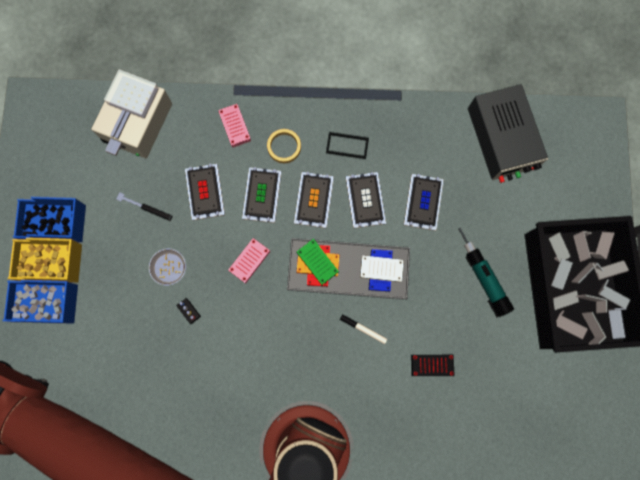

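View pics/scene0.png

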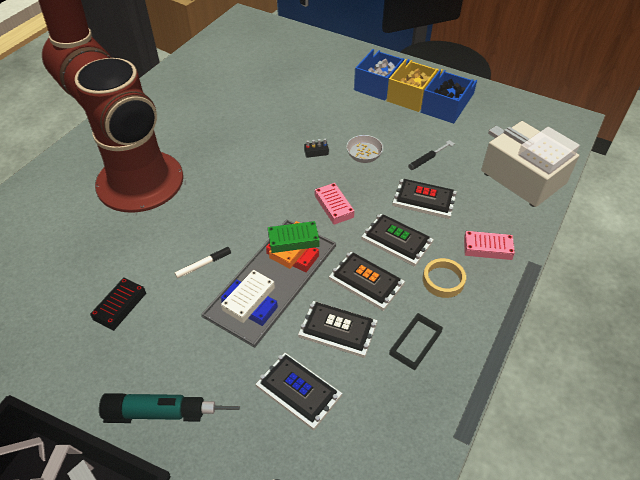

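The top view shows the bases, left to right: red (204,190), green (262,194), amber (314,198), white (366,199) and blue (425,201). There are two piles in the tray: green on amber on red at about (318,262), and white on blue at about (382,270). The pink and black caps are decoys. Next I measure.

```bash
cat > h.py <<'E'
import cv2,numpy as np
from cell import *
from scipy.spatial.transform import Rotation as R
def rays(f,px,s=None):
    px=np.asarray(px,float).reshape(-1,2);K=f["camera_matrix"]
    d=np.c_[(px[:,0]-K[0,2])/K[0,0],-(px[:,1]-K[1,2])/K[1,1],-np.ones(len(px))]
    if "pose" in f: T=f["pose"]
    else:
        T=np.eye(4);T[:3,:3]=R.from_quat(s["tool_rot"]).as_matrix();T[:3,3]=s["tcp_pos"];T=T@f["hand_eye"]
    return T[:3,3],d@T[:3,:3].T
def plane(f,px,z,s=None):
    o,d=rays(f,px,s);return (o+d*((z-o[2])/d[:,2])[:,None])[:,:2]
def project(f,P,s=None):
    if "pose" in f:T=f["pose"]
    else:
        T=np.eye(4);T[:3,:3]=R.from_quat(s["tool_rot"]).as_matrix();T[:3,3]=s["tcp_pos"];T=T@f["hand_eye"]
    c=(np.atleast_2d(P)-T[:3,3])@T[:3,:3];K=f["camera_matrix"]
    return np.c_[K[0,2]-K[0,0]*c[:,0]/c[:,2],K[1,2]+K[1,1]*c[:,1]/c[:,2]]
HSV=dict(red=[(0,170,90,6,255,255),(174,170,90,180,255,255)],green=[(50,120,60,75,255,255)],amber=[(10,150,110,22,255,255)],
 blue=[(108,140,70,128,255,255)],white=[(0,0,195,180,40,255)])
def mask(f,c):
    h=cv2.cvtColor(f["color"],cv2.COLOR_RGB2HSV);m=0
    for r in HSV[c]: m=m|cv2.inRange(h,r[:3],r[3:])
    return m
def blobs(f,c,z,s=None,amin=15,roi=None):
    m=mask(f,c)
    if roi: k=np.zeros_like(m);k[roi[1]:roi[3],roi[0]:roi[2]]=1;m=m*k
    cs,_=cv2.findContours(m,cv2.RETR_EXTERNAL,cv2.CHAIN_APPROX_NONE);out=[]
    for q in cs:
        if cv2.contourArea(q)<amin: continue
        w=plane(f,q.reshape(-1,2),z,s);(cx,cy),(a,b),t=cv2.minAreaRect(w.astype(np.float32))
        if a<b:a,b,t=b,a,t+90
        out.append((q.reshape(-1,2).mean(0).round(1),np.round([cx,cy],1),round(a,1),round(b,1),round((t+90)%180-90,1)))
    return out
E
python3 - <<'E'
from h import *
import pickle
f=pickle.load(open("top.pkl","rb"))
for c,z in dict(green=76,white=52).items():
    print(c,"lens",blobs(f,c,z,None,200,(285,235,412,300)))
for c in HSV: print(c,"led",blobs(f,c,34,None,4,(180,160,450,232)))
h=cv2.cvtColor(f["color"],cv2.COLOR_RGB2HSV)
for n,(x,y) in dict(red=(204,190),green=(262,194),amber=(314,198),white=(366,199),blue=(425,201)).items():
    roi=np.zeros((480,640),np.uint8);roi[y-32:y+33,x-23:x+24]=255
    # housing: dark outline
    m=cv2.inRange(f["color"],(0,0,0),(65,65,65))&roi
    q=max(cv2.findContours(m,cv2.RETR_EXTERNAL,cv2.CHAIN_APPROX_NONE)[0],key=cv2.contourArea)
    w=plane(f,q.reshape(-1,2),20);print(n,"housing",cv2.minAreaRect(w.astype(np.float32)))
im=cv2.resize(f["color"][150:310,180:460],None,fx=2.85,fy=2.85,interpolation=cv2.INTER_CUBIC)
cv2.imwrite("pics/crop.png",im[...,::-1])
E
```

```text
green lens [(array([317.1, 261.2]), array([457.8, -11.8]), 104.2, 53.9, 39.9)]
white lens [(array([381.6, 267.4]), array([ 448.3, -174.3]), 103.1, 54.0, 85.6)]
red led [(array([202.8, 189.2]), array([642.8, 290.5]), 46.9, 21.9, 11.5)]
green led [(array([260.8, 192.3]), array([639.2, 139.9]), 47.0, 21.3, -5.2)]
amber led [(array([313.5, 197. ]), array([630.9,   2.6]), 47.3, 23.6, -6.2)]
blue led [(array([425. , 199.5]), array([ 633.8, -287.2]), 48.3, 22.3, -8.6)]
white led [(array([315.5, 224.2]), array([559.2,  -4.5]), 12.5, 4.5, 77.5), (array([383.6, 220.1]), array([ 576.6, -178.7]), 13.4, 7.6, 11.7), (array([202.3, 216.1]), array([571.4, 287.3]), 12.9, 4.2, -69.1), (array([192.3, 215.2]), array([572.8, 314.2]), 21.4, 7.8, 36.2), (array([365., 204.]), array([ 616.9, -131.4]), 5.4, 5.2, 0.9), (array([369., 203.]), array([ 619.9, -141.7]), 5.4, 5.2, 0.9), (array([368., 197.]), array([ 635.8, -138.9]), 5.4, 5.2, 0.9), (array([364. , 197.9]), array([ 634.1, -128.5]), 8.1, 5.2, 0.9), (array([367., 191.]), array([ 651.8, -136.1]), 5.5, 5.2, 0.9), (array([363. , 191.5]), array([ 650.1, -12
[... 360 characters left out ...]
ray([246. , 193.2]), array([638.2, 176.5]), 132.3, 9.6, -2.8), (array([219.1, 189.2]), array([645.1, 249.7]), 131.2, 8.6, 10.3)]
red housing ((643.2528686523438, 290.7814025878906), (124.00611877441406, 68.89192199707031), 11.236326217651367)
green housing ((638.7966918945312, 139.93209838867188), (68.4101791381836, 124.97917175292969), 85.22163391113281)
amber housing ((629.8395385742188, 2.6220970153808594), (67.93522644042969, 125.31983947753906), 83.65709686279297)
white housing ((634.3028564453125, -133.91807556152344), (125.13365173339844, 68.76036834716797), 9.77640151977539)
blue housing ((633.6779174804688, -286.8037109375), (68.92051696777344, 126.10319519042969), 81.8118896484375)
```

View pics/crop.png

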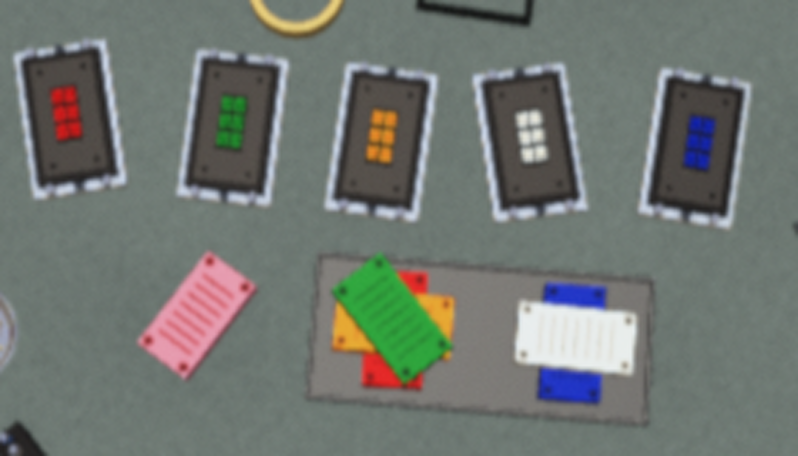

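```bash
cat >> h.py <<'E'
BASE=dict(red=(643,290.6,11.3),green=(639,140,-5.0),amber=(630.4,2.6,-6.3),white=(634.3,-133.9,9.8),blue=(633.7,-287,-8.4))
def plan(*targets):
    """targets (x,y,z,long-axis deg): jaws go across the long axis. Prints one line per call of <=5 rows"""
    s=read_state();p=s["tcp_pos"];q=R.from_quat(s["tool_rot"])
    print("t",round(s["time"],2),"p",p.round(1),"jaw",np.degrees(np.arctan2(q.as_matrix()[1,2],q.as_matrix()[0,2])).round(1),"y",q.as_matrix()[:,1].round(3),"q6",s["qpos"].round(2)[[0,5]],"w",round(s["gripper_width"],1),"F",s["ft_force"].round(1))
    for x,y,z,a in targets:
        zc=q.as_matrix()[:,2];best=None
        for k in(90,-90):
            t=np.radians(a+k);Z=np.array([np.cos(t),np.sin(t),0]);Y=np.array([0,0,-1.]);q2=R.from_matrix(np.c_[np.cross(Y,Z),Y,Z])
            if best is None or (q.inv()*q2).magnitude()<(q.inv()*best).magnitude():best=q2
        w=(q.inv()*best).as_rotvec();d=np.array([x,y,z])-p
        n=int(np.ceil(max(np.linalg.norm(d)/195,np.degrees(np.linalg.norm(w))/33,.01)))
        for i in range(n):
            print("  ",(q.as_matrix().T@(d/n)/1000).round(4).tolist(),(w/n).round(3).tolist())
            q=q*R.from_rotvec(w/n)
        p=np.array([x,y,z],float);q=best
    return
E
python3 - <<'E'
from h import *
plan((458,-12,170,39.9),(458,-12,55,39.9))
E
```

```text
t 0.15 p [165.8 602.1 230.3] jaw 74.6 y [-0.001 -0.001 -1.   ] q6 [ 1.18 -0.12] w 85.3 F [ 0.8 -0.7  0. ]
   [0.1112, 0.0153, -0.1286] [0.0, -0.241, -0.0]
   [0.0772, 0.0152, -0.1514] [0.0, -0.241, -0.0]
   [0.0388, 0.0152, -0.1655] [0.0, -0.241, -0.0]
   [-0.0019, 0.0151, -0.17] [0.0, -0.241, -0.0]
   [0.0, 0.115, 0.0] [0.0, 0.0, 0.0]
```

{"api": "arm_command", "payload": {"moves": [[[0.111, 0.015, -0.129], [0, -0.241, 0], 0.085], [[0.111, 0.015, -0.129], [0, -0.241, 0], 0.085], [[0.111, 0.015, -0.129], [0, -0.241, 0], 0.085], [[0.111, 0.015, -0.129], [0, -0.241, 0], 0.085], [[0.111, 0.015, -0.129], [0, -0.241, 0], 0.085]], "newtons": 40}}

```text
time: 0.57
tcp_pos: [239.9, 443.8, 214.3]
tool_rot: [0.709, -0.011, 0.011, -0.705]
ft_force: [0.6, 0.5, -0.6]
gripper_width: 85.3
```

{"api": "arm_command", "payload": {"moves": [[[0.077, 0.015, -0.151], [0, -0.241, 0], 0.085], [[0.077, 0.015, -0.151], [0, -0.241, 0], 0.085], [[0.077, 0.015, -0.151], [0, -0.241, 0], 0.085], [[0.077, 0.015, -0.151], [0, -0.241, 0], 0.085], [[0.077, 0.015, -0.151], [0, -0.241, 0], 0.085]]}}

```text
time: 0.98
tcp_pos: [312.6, 292.1, 200.4]
tool_rot: [0.704, 0.074, -0.074, -0.703]
ft_force: [-1.4, 0.2, -0.5]
gripper_width: 85.1
```

{"api": "arm_command", "payload": {"moves": [[[0.039, 0.015, -0.1655], [0, -0.241, 0], 0.085], [[0.039, 0.015, -0.1655], [0, -0.241, 0], 0.085], [[0.039, 0.015, -0.1655], [0, -0.241, 0], 0.085], [[0.039, 0.015, -0.1655], [0, -0.241, 0], 0.085], [[0.039, 0.015, -0.1655], [0, -0.241, 0], 0.085]]}}

```text
time: 1.4
tcp_pos: [385.6, 139.1, 186.0]
tool_rot: [0.69, 0.158, -0.158, -0.689]
ft_force: [-0.5, 1.0, 0.1]
gripper_width: 85.0
```

{"api": "arm_command", "payload": {"moves": [[[-0.002, 0.015, -0.17], [0, -0.241, 0], 0.085], [[-0.002, 0.015, -0.17], [0, -0.241, 0], 0.085], [[-0.002, 0.015, -0.17], [0, -0.241, 0], 0.085], [[-0.002, 0.015, -0.17], [0, -0.241, 0], 0.085], [[-0.002, 0.015, -0.17], [0, -0.241, 0], 0.085]]}}

```text
time: 1.82
tcp_pos: [458.6, -15.0, 171.0]
tool_rot: [0.666, 0.24, -0.24, -0.665]
ft_force: [-0.7, 0.8, -0.7]
gripper_width: 84.9
```

```bash
python3 - <<'E'
from h import *
plan((458,-12,55,39.9))
s=read_state();f=grab_frame("wrist");print(blobs(f,"green",76,s,300))
cv2.imwrite("pics/w1.png",f["color"][...,::-1])
E
```

```text
t 1.82 p [458.6 -15.  171. ] jaw 129.6 y [ 0.    -0.001 -1.   ] q6 [-0.19 -2.46] w 84.9 F [-0.7  0.8 -0.7]
   [0.0016, 0.116, 0.0028] [0.001, -0.004, -0.001]
[(array([326.1, 235.7]), array([457.4, -12.8]), 104.8, 53.7, 39.7)]
```

View pics/w1.png

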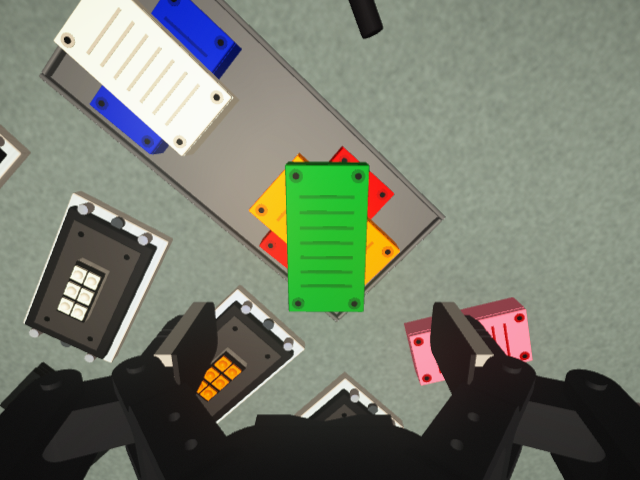

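The wrist view shows green at (326,236), measured at (457.4, -12.8), which agrees with the top camera to 1 mm. I descend and then check.

{"api": "arm_command", "payload": {"moves": [[[0, 0.03, 0], [0, 0, 0], 0.085], [[0, 0.06, 0], [0, 0, 0], 0.085], [[0, 0.085, 0], [0, 0, 0], 0.085], [[0, 0.1, 0], [0, 0, 0], 0.085], [[0, 0.1, 0], [0, 0, 0], 0.085]]}}

```text
time: 2.28
tcp_pos: [454.1, -10.4, 67.0]
tool_rot: [-0.663, -0.238, 0.243, 0.666]
ft_force: [-1.2, 0.4, -0.2]
gripper_width: 85.1
```

```bash
python3 - <<'E'
from h import *
plan((457.6,-12.3,55,39.8))
E
```

```text
t 2.28 p [454.1 -10.4  67. ] jaw 129.8 y [-0.008  0.002 -1.   ] q6 [-0.19 -2.45] w 85.1 F [-1.2  0.4 -0.2]
   [0.0016, 0.012, -0.0038] [-0.007, 0.001, -0.005]
```

{"api": "arm_command", "payload": {"moves": [[[0, 0, 0], [0, 0, 0], 0.085], [[0, 0, 0], [0, 0, 0], 0.085], [[0, 0, 0], [0, 0, 0], 0.085]]}}

```text
time: 2.53
tcp_pos: [458.8, -11.5, 73.2]
tool_rot: [0.665, 0.242, -0.24, -0.664]
ft_force: [0.5, 0.7, -0.4]
gripper_width: 85.0
```

```bash
python3 - <<'E'
from h import *
plan((457.6,-12.3,55,39.8))
E
```

```text
t 2.53 p [458.8 -11.5  73.2] jaw 129.9 y [ 0.003 -0.001 -1.   ] q6 [-0.19 -2.45] w 85.0 F [ 0.5  0.7 -0.4]
   [-0.0015, 0.0182, 0.0002] [0.003, 0.001, 0.002]
```

{"api": "arm_command", "payload": {"moves": [[[0, 0.004, 0], [0, 0, 0], 0.085], [[0, 0.008, 0], [0, 0, 0], 0.085], [[0, 0.012, 0], [0, 0, 0], 0.085], [[0, 0.015, 0], [0, 0, 0], 0.085], [[0, 0.015, 0], [0, 0, 0], 0.085]]}}

```text
time: 2.95
tcp_pos: [456.7, -11.4, 55.3]
tool_rot: [-0.665, -0.24, 0.241, 0.665]
ft_force: [-1.2, -0.1, -0.3]
gripper_width: 84.9
```

{"api": "arm_command", "payload": {"moves": [[[0, 0, 0], [0, 0, 0], 0.085], [[0, 0, 0], [0, 0, 0], 0.085]]}}

```text
time: 3.12
tcp_pos: [457.4, -11.5, 56.3]
tool_rot: [-0.665, -0.241, 0.241, 0.665]
ft_force: [0.2, 0.1, -0.1]
gripper_width: 85.0
```

```bash
python3 - <<'E'
from h import *
plan((457.6,-12.3,55,39.8))
E
```

```text
t 3.12 p [457.4 -11.5  56.3] jaw 129.8 y [-0.  0. -1.] q6 [-0.19 -2.45] w 85.0 F [ 0.2  0.1 -0.1]
   [-0.0003, 0.0013, -0.0007] [-0.0, 0.001, -0.0]
```

{"api": "arm_command", "payload": {"moves": [[[0, 0, 0], [0, 0, 0], 0.04], [[0, 0, 0], [0, 0, 0], 0.04], [[0, 0, 0], [0, 0, 0], 0.04], [[0, 0, 0], [0, 0, 0], 0.04], [[0, 0, 0], [0, 0, 0], 0.04]], "newtons": 40}}

```text
time: 3.53
tcp_pos: [457.9, -11.6, 56.8]
tool_rot: [0.665, 0.241, -0.241, -0.665]
ft_force: [2.5, -0.2, 2.2]
gripper_width: 53.1
```

{"api": "arm_command", "payload": {"moves": [[[0, 0, 0], [0, 0, 0], 0.04], [[0, 0, 0], [0, 0, 0], 0.04], [[0, 0, 0], [0, 0, 0], 0.04], [[0, 0, 0], [0, 0, 0], 0.04], [[0, 0, 0], [0, 0, 0], 0.04]]}}

```text
time: 3.95
tcp_pos: [457.9, -11.6, 56.8]
tool_rot: [0.665, 0.241, -0.241, -0.665]
ft_force: [0.9, 0.8, 5.9]
gripper_width: 53.2
```

{"api": "arm_command", "payload": {"moves": [[[0, -0.005, 0], [0, 0, 0], 0.04], [[0, -0.015, 0], [0, 0, 0], 0.04], [[0, -0.03, 0], [0, 0, 0], 0.04], [[0, -0.05, 0], [0, 0, 0], 0.04], [[0, -0.07, 0], [0, 0, 0], 0.04]]}}

```text
time: 4.37
tcp_pos: [456.3, -11.3, 126.4]
tool_rot: [-0.664, -0.24, 0.242, 0.665]
ft_force: [-0.3, -0.4, -0.4]
gripper_width: 53.0
```

{"api": "arm_command", "payload": {"moves": [[[0, -0.015, 0], [0, 0, 0], 0.04], [[0, -0.025, 0], [0, 0, 0], 0.04], [[0, -0.03, 0], [0, 0, 0], 0.04], [[0, -0.03, 0], [0, 0, 0], 0.04]]}}

```text
time: 4.7
tcp_pos: [457.8, -11.6, 157.3]
tool_rot: [0.665, 0.241, -0.24, -0.665]
ft_force: [-0.9, -0.2, -0.7]
gripper_width: 53.0
```

```bash
python3 - <<'E'
from h import *
plan((639,140,140,-5),(639,140,27,-5))
f=grab_frame("top");cv2.imwrite("pics/t2.png",f["color"][150:310,180:460,::-1])
E
```

```text
t 4.7 p [457.8 -11.6 157.3] jaw 129.8 y [ 0.002 -0.    -1.   ] q6 [-0.19 -2.45] w 53.0 F [-0.9 -0.2 -0.7]
   [0.1181, 0.0088, 0.0002] [0.0, 0.391, 0.001]
   [0.1091, 0.0087, 0.0452] [0.0, 0.391, 0.001]
   [0.0, 0.113, 0.0] [0.0, 0.0, 0.0]
```

{"api": "arm_command", "payload": {"moves": [[[0.024, 0.002, 0], [0, 0.08, 0], 0.04], [[0.048, 0.004, 0], [0, 0.16, 0], 0.04], [[0.072, 0.006, 0], [0, 0.24, 0], 0.04], [[0.096, 0.008, 0], [0, 0.32, 0], 0.04], [[0.118, 0.009, 0], [0, 0.391, 0], 0.04]]}}

```text
time: 5.17
tcp_pos: [547.7, 65.0, 144.9]
tool_rot: [-0.699, -0.105, 0.107, 0.699]
ft_force: [0.2, -1.2, -0.1]
gripper_width: 53.1
```

{"api": "arm_command", "payload": {"moves": [[[0.022, 0.002, 0.009], [0, 0.08, 0], 0.04], [[0.044, 0.004, 0.018], [0, 0.16, 0], 0.04], [[0.066, 0.006, 0.027], [0, 0.24, 0], 0.04], [[0.09, 0.008, 0.037], [0, 0.32, 0], 0.04], [[0.109, 0.009, 0.045], [0, 0.391, 0], 0.04]]}}

```text
time: 5.58
tcp_pos: [638.4, 140.7, 135.5]
tool_rot: [0.707, -0.033, 0.031, -0.706]
ft_force: [0.6, 0.1, -0.7]
gripper_width: 53.1
```

{"api": "arm_command", "payload": {"moves": [[[0, 0.0, 0], [0, 0, 0], 0.04], [[0, 0.02, 0], [0, 0, 0], 0.04], [[0, 0.045, 0], [0, 0, 0], 0.04], [[0, 0.065, 0], [0, 0, 0], 0.04], [[0, 0.075, 0], [0, 0, 0], 0.04]]}}

```text
time: 6.0
tcp_pos: [635.0, 139.0, 58.2]
tool_rot: [0.707, -0.033, 0.028, -0.706]
ft_force: [-1.5, 1.4, -1.7]
gripper_width: 53.2
```

{"api": "arm_command", "payload": {"moves": [[[0, 0, 0], [0, 0, 0], 0.04], [[0, 0, 0], [0, 0, 0], 0.04], [[0, 0, 0], [0, 0, 0], 0.04], [[0, 0, 0], [0, 0, 0], 0.04]]}}

```text
time: 6.33
tcp_pos: [639.8, 139.7, 65.4]
tool_rot: [-0.706, 0.03, -0.032, 0.707]
ft_force: [0.1, 0.1, -0.0]
gripper_width: 53.3
```

```bash
python3 - <<'E'
from h import *
plan((639,140,27,-5))
s=read_state();f=grab_frame("wrist");z=s["tcp_pos"][2]-4.8+24;print(blobs(f,"green",z,s,300))
cv2.imwrite("pics/w2.png",f["color"][...,::-1])
E
```

```text
t 6.33 p [639.8 139.7  65.4] jaw 85.0 y [ 0.003  0.    -1.   ] q6 [ 0.1  -1.38] w 53.3 F [ 0.1  0.1 -0. ]
   [-0.001, 0.0384, 0.0002] [-0.001, 0.001, 0.003]
[(array([323.5, 297.6]), array([633. , 141.3]), 97.7, 53.5, -5.0)]
```

View pics/w2.png

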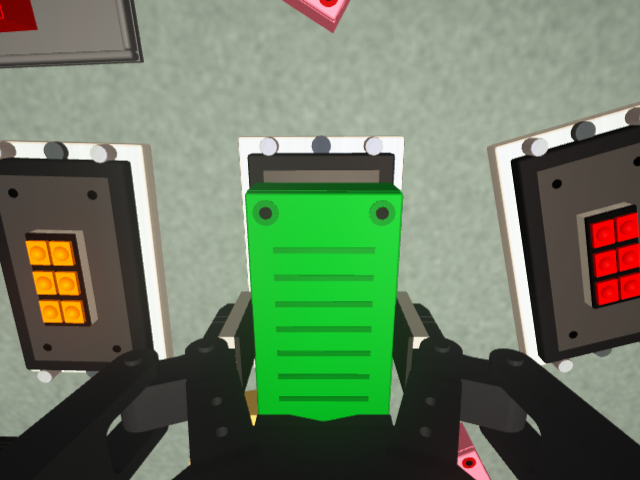

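The wrist view shows green square and centred in the jaws, with its near top edge at row 190, over its own base. I lower it slowly.

{"api": "arm_command", "payload": {"moves": [[[-0.001, 0.008, 0], [0, 0, 0], 0.04], [[-0.001, 0.016, 0], [0, 0, 0], 0.04], [[-0.001, 0.023, 0], [0, 0, 0], 0.04], [[-0.001, 0.029, 0], [0, 0, 0], 0.04], [[-0.001, 0.033, 0], [0, 0, 0], 0.04]]}}

```text
time: 6.8
tcp_pos: [636.6, 139.6, 28.5]
tool_rot: [0.707, -0.031, 0.03, -0.706]
ft_force: [-0.6, 0.8, -1.3]
gripper_width: 53.0
```

{"api": "arm_command", "payload": {"moves": [[[0, 0.001, 0], [0, 0, 0], 0.04], [[0, 0.002, 0], [0, 0, 0], 0.04], [[0, 0.003, 0], [0, 0, 0], 0.04], [[0, 0.004, 0], [0, 0, 0], 0.04], [[0, 0.005, 0], [0, 0, 0], 0.04]]}}

```text
time: 7.22
tcp_pos: [638.0, 139.8, 26.8]
tool_rot: [0.706, -0.031, 0.031, -0.706]
ft_force: [-5.7, -0.2, 9.7]
gripper_width: 53.2
```

{"api": "arm_command", "payload": {"moves": [[[0, 0, 0], [0, 0, 0], 0.04], [[0, 0, 0], [0, 0, 0], 0.04], [[0, 0, 0], [0, 0, 0], 0.04]]}}

```text
time: 7.47
tcp_pos: [638.0, 139.8, 26.9]
tool_rot: [-0.706, 0.03, -0.031, 0.706]
ft_force: [-3.5, -0.5, 4.6]
gripper_width: 52.6
```

{"api": "arm_command", "payload": {"moves": [[[0, 0, 0], [0, 0, 0], 0.085], [[0, 0, 0], [0, 0, 0], 0.085], [[0, 0, 0], [0, 0, 0], 0.085], [[0, 0, 0], [0, 0, 0], 0.085], [[0, 0, 0], [0, 0, 0], 0.085]]}}

```text
time: 7.88
tcp_pos: [637.5, 139.7, 25.2]
tool_rot: [0.706, -0.031, 0.031, -0.706]
ft_force: [-0.0, -0.4, -0.0]
gripper_width: 84.9
```

{"api": "arm_command", "payload": {"moves": [[[0, -0.01, 0], [0, 0, 0], 0.085], [[0, -0.03, 0], [0, 0, 0], 0.085], [[0, -0.065, 0], [0, 0, 0], 0.085], [[0, -0.1, 0], [0, 0, 0], 0.085], [[0, -0.13, 0], [0, 0, 0], 0.085]]}}

```text
time: 8.3
tcp_pos: [637.9, 139.8, 158.3]
tool_rot: [-0.706, 0.03, -0.031, 0.707]
ft_force: [0.9, 0.0, -0.2]
gripper_width: 84.6
```

```bash
python3 - <<'E'
from h import *
plan((457,-12,160,90))
for n in("top","scene"):
    f=grab_frame(n)
    print(n,"amber",blobs(f,"amber",52,None,300,(280,235,412,300) if n=="top" else None),"green",blobs(f,"green",46,None,200))
s=read_state();f=grab_frame("wrist");print("w green",blobs(f,"green",46,s,300))
f=grab_frame("top");cv2.imwrite("pics/t3.png",cv2.resize(f["color"][150:310,180:460,::-1],None,fx=2.5,fy=2.5))
E
```

```text
t 8.3 p [637.9 139.8 158.3] jaw 85.0 y [ 0.002  0.    -1.   ] q6 [ 0.1  -1.38] w 84.6 F [ 0.9  0.  -0.2]
   [-0.0557, -0.0007, -0.0556] [-0.001, 0.495, 0.0]
   [-0.0226, -0.0006, -0.0754] [-0.001, 0.495, 0.0]
   [0.0159, -0.0006, -0.0771] [-0.001, 0.495, 0.0]
top amber [(array([317.4, 263.1]), array([456.3, -13. ]), 103.1, 56.4, 86.5)] green []
scene amber [(array([292.5, 244.3]), array([464.1, -22.4]), 117.9, 64.5, 86.9)] green [(array([397.4, 230.1]), array([641.9, 130.6]), 109.1, 70.3, -5.0)]
w green [(array([322. , 217.8]), array([636.4, 141.4]), 104.6, 53.8, -5.0)]
```

View pics/t3.png

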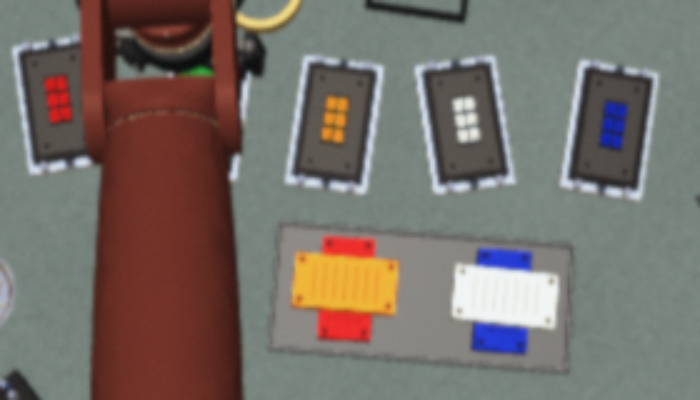

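Amber is now on top at (456.3, -13.0), 86.5°. Green sits at (636.4, 141.4), -5.0° on its base. Next is amber.

```bash
python3 - <<'E'
from h import *
plan((456.3,-13,75,86.5))
E
```

```text
t 8.5 p [638.5 139.9 157.7] jaw 85.0 y [ 0.004  0.    -1.   ] q6 [ 0.1  -1.38] w 85.0 F [-0.4 -0.6 -0.1]
   [-0.0562, 0.0273, -0.056] [-0.001, 0.515, 0.001]
   [-0.0213, 0.0274, -0.0764] [-0.001, 0.515, 0.001]
   [0.0191, 0.0275, -0.077] [-0.001, 0.515, 0.001]
```

{"api": "arm_command", "payload": {"moves": [[[-0.011, 0.002, -0.011], [0, 0.11, 0], 0.085], [[-0.022, 0.004, -0.022], [0, 0.22, 0], 0.085], [[-0.033, 0.007, -0.033], [0, 0.33, 0], 0.085], [[-0.045, 0.014, -0.045], [0, 0.44, 0], 0.085], [[-0.056, 0.02, -0.056], [0, 0.515, 0], 0.085]]}}

```text
time: 8.92
tcp_pos: [574.9, 88.3, 133.0]
tool_rot: [0.675, -0.212, 0.21, -0.674]
ft_force: [0.3, -0.7, 0.8]
gripper_width: 85.0
```

{"api": "arm_command", "payload": {"moves": [[[-0.004, 0.005, -0.016], [0, 0.11, 0], 0.085], [[-0.008, 0.01, -0.031], [0, 0.22, 0], 0.085], [[-0.012, 0.015, -0.046], [0, 0.33, 0], 0.085], [[-0.016, 0.02, -0.061], [0, 0.44, 0], 0.085], [[-0.021, 0.024, -0.076], [0, 0.515, 0], 0.085]]}}

```text
time: 9.33
tcp_pos: [514.4, 37.6, 108.9]
tool_rot: [0.599, -0.377, 0.375, -0.598]
ft_force: [-0.8, -0.1, -0.3]
gripper_width: 84.7
```

{"api": "arm_command", "payload": {"moves": [[[0.004, 0.005, -0.016], [0, 0.11, 0], 0.085], [[0.008, 0.01, -0.031], [0, 0.22, 0], 0.085], [[0.012, 0.015, -0.046], [0, 0.33, 0], 0.085], [[0.016, 0.02, -0.061], [0, 0.44, 0], 0.085], [[0.019, 0.022, -0.077], [0, 0.515, 0], 0.085]]}}

```text
time: 9.75
tcp_pos: [453.3, -12.9, 86.7]
tool_rot: [-0.484, 0.518, -0.515, 0.482]
ft_force: [-0.8, -0.7, -0.2]
gripper_width: 85.0
```

{"api": "arm_command", "payload": {"moves": [[[0, 0, 0], [0, 0, 0], 0.085], [[0, 0, 0], [0, 0, 0], 0.085], [[0, 0, 0], [0, 0, 0], 0.085], [[0, 0, 0], [0, 0, 0], 0.085], [[0, 0, 0], [0, 0, 0], 0.085]]}}

```text
time: 10.17
tcp_pos: [456.3, -12.4, 89.5]
tool_rot: [0.485, -0.515, 0.515, -0.485]
ft_force: [0.2, 0.1, 0.4]
gripper_width: 85.3
```

```bash
python3 - <<'E'
from h import *
plan((456.3,-13,32,86.5))
s=read_state();f=grab_frame("wrist");print(blobs(f,"amber",52,s,1500))
E
```

```text
t 10.17 p [456.3 -12.4  89.5] jaw -3.4 y [ 0.  0. -1.] q6 [-0.19 -0.13] w 85.3 F [0.2 0.1 0.4]
   [0.0006, 0.0575, 0.0001] [-0.0, 0.001, -0.0]
[(array([325.3, 266.2]), array([457.8, -11.5]), 105.5, 53.7, 86.8)]
```

{"api": "arm_command", "payload": {"moves": [[[0, 0.014, 0], [0, 0, 0], 0.085], [[0, 0.028, 0], [0, 0, 0], 0.085], [[0, 0.038, 0], [0, 0, 0], 0.085], [[0, 0.046, 0], [0, 0, 0], 0.085], [[0, 0.05, 0], [0, 0, 0], 0.085]]}}

```text
time: 10.63
tcp_pos: [455.1, -12.5, 38.0]
tool_rot: [-0.485, 0.515, -0.514, 0.484]
ft_force: [-0.4, 0.7, -0.5]
gripper_width: 85.2
```

{"api": "arm_command", "payload": {"moves": [[[0, 0.002, 0], [0, 0, 0], 0.085], [[0, 0.004, 0], [0, 0, 0], 0.085], [[0, 0.006, 0], [0, 0, 0], 0.085], [[0, 0.006, 0], [0, 0, 0], 0.085], [[0, 0.006, 0], [0, 0, 0], 0.085]]}}

```text
time: 11.05
tcp_pos: [456.0, -12.9, 33.7]
tool_rot: [0.484, -0.515, 0.515, -0.485]
ft_force: [0.5, -1.2, -0.2]
gripper_width: 85.2
```

{"api": "arm_command", "payload": {"moves": [[[0, 0, 0], [0, 0, 0], 0.04], [[0, 0, 0], [0, 0, 0], 0.04], [[0, 0, 0], [0, 0, 0], 0.04], [[0, 0, 0], [0, 0, 0], 0.04], [[0, 0, 0], [0, 0, 0], 0.04]]}}

```text
time: 11.47
tcp_pos: [456.3, -12.9, 33.9]
tool_rot: [0.484, -0.515, 0.515, -0.485]
ft_force: [-0.3, -0.2, 2.5]
gripper_width: 53.0
```

{"api": "arm_command", "payload": {"moves": [[[0, 0, 0], [0, 0, 0], 0.04], [[0, 0, 0], [0, 0, 0], 0.04]]}}

```text
time: 11.63
tcp_pos: [456.3, -12.9, 33.9]
tool_rot: [0.484, -0.515, 0.515, -0.485]
ft_force: [0.4, 0.0, 4.9]
gripper_width: 53.1
```

{"api": "arm_command", "payload": {"moves": [[[0, -0.005, 0], [0, 0, 0], 0.04], [[0, -0.015, 0], [0, 0, 0], 0.04], [[0, -0.03, 0], [0, 0, 0], 0.04], [[0, -0.05, 0], [0, 0, 0], 0.04], [[0, -0.075, 0], [0, 0, 0], 0.04]]}}

```text
time: 12.05
tcp_pos: [454.0, -12.5, 107.7]
tool_rot: [-0.485, 0.516, -0.514, 0.484]
ft_force: [0.1, -0.8, -2.0]
gripper_width: 53.2
```

```bash
python3 - <<'E'
from h import *
plan((630.4,2.6,125,-6.3))
E
```

```text
t 12.05 p [454.  -12.5 107.7] jaw -3.5 y [-0.004  0.001 -1.   ] q6 [-0.19 -0.13] w 53.2 F [ 0.1 -0.8 -2. ]
   [-0.0086, -0.006, 0.0584] [0.001, -0.507, -0.001]
   [0.0208, -0.0059, 0.0552] [0.001, -0.507, -0.001]
   [0.045, -0.0058, 0.0381] [0.001, -0.507, -0.001]
```

{"api": "arm_command", "payload": {"moves": [[[0, -0.002, 0.003], [0, -0.1, 0], 0.04], [[-0.002, -0.004, 0.014], [0, -0.2, 0], 0.04], [[-0.004, -0.006, 0.028], [0, -0.3, 0], 0.04], [[-0.006, -0.008, 0.043], [0, -0.4, 0], 0.04], [[-0.009, -0.01, 0.058], [0, -0.507, 0], 0.04]]}}

```text
time: 12.47
tcp_pos: [514.4, -7.3, 118.8]
tool_rot: [0.599, -0.376, 0.376, -0.599]
ft_force: [-0.4, -0.4, -0.3]
gripper_width: 53.2
```

{"api": "arm_command", "payload": {"moves": [[[0.004, 0, 0.011], [0, -0.1, 0], 0.04], [[0.008, 0, 0.022], [0, -0.2, 0], 0.04], [[0.012, 0, 0.033], [0, -0.3, 0], 0.04], [[0.016, 0, 0.044], [0, -0.4, 0], 0.04], [[0.021, 0, 0.055], [0, -0.507, 0], 0.04]]}}

```text
time: 12.88
tcp_pos: [572.9, -2.4, 118.4]
tool_rot: [0.674, -0.214, 0.213, -0.674]
ft_force: [-0.0, -0.4, -0.3]
gripper_width: 53.2
```

{"api": "arm_command", "payload": {"moves": [[[0.009, 0, 0.008], [0, -0.1, 0], 0.04], [[0.018, 0, 0.015], [0, -0.2, 0], 0.04], [[0.027, 0, 0.022], [0, -0.3, 0], 0.04], [[0.036, 0, 0.03], [0, -0.4, 0], 0.04], [[0.043, 0, 0.037], [0, -0.507, 0], 0.04]]}}

```text
time: 13.3
tcp_pos: [629.6, 2.7, 118.5]
tool_rot: [0.706, -0.038, 0.037, -0.706]
ft_force: [0.0, 0.0, -0.4]
gripper_width: 53.3
```

{"api": "arm_command", "payload": {"moves": [[[0, 0.01, 0], [0, 0, 0], 0.04], [[0, 0.03, 0], [0, 0, 0], 0.04], [[0, 0.045, 0], [0, 0, 0], 0.04], [[0, 0.055, 0], [0, 0, 0], 0.04], [[0, 0.06, 0], [0, 0, 0], 0.04]]}}

```text
time: 13.72
tcp_pos: [627.0, 2.9, 55.2]
tool_rot: [-0.706, 0.041, -0.038, 0.706]
ft_force: [-0.5, -0.1, -1.3]
gripper_width: 52.9
```

{"api": "arm_command", "payload": {"moves": [[[0, 0, 0], [0, 0, 0], 0.04], [[0, 0, 0], [0, 0, 0], 0.04], [[0, 0, 0], [0, 0, 0], 0.04], [[0, 0, 0], [0, 0, 0], 0.04], [[0, 0, 0], [0, 0, 0], 0.04]]}}

```text
time: 14.13
tcp_pos: [630.1, 2.6, 59.5]
tool_rot: [0.706, -0.039, 0.04, -0.706]
ft_force: [-0.1, 1.3, -1.0]
gripper_width: 53.2
```

```bash
python3 - <<'E'
from h import *
plan((630.4,2.6,28,-6.3))
E
```

```text
t 14.13 p [630.1   2.6  59.5] jaw 83.6 y [ 0.002 -0.    -1.   ] q6 [-0.11 -1.57] w 53.2 F [-0.1  1.3 -1. ]
   [0.0003, 0.0315, 0.0001] [0.0, -0.001, 0.002]
```

{"api": "arm_command", "payload": {"moves": [[[0, 0.008, 0], [0, 0, 0], 0.04], [[0, 0.015, 0], [0, 0, 0], 0.04], [[0, 0.021, 0], [0, 0, 0], 0.04], [[0, 0.025, 0], [0, 0, 0], 0.04], [[0, 0.027, 0], [0, 0, 0], 0.04]]}}

```text
time: 14.55
tcp_pos: [628.3, 2.8, 29.6]
tool_rot: [-0.706, 0.04, -0.038, 0.706]
ft_force: [0.5, -0.6, -1.5]
gripper_width: 52.9
```

{"api": "arm_command", "payload": {"moves": [[[0, 0.001, 0], [0, 0, 0], 0.04], [[0, 0.002, 0], [0, 0, 0], 0.04], [[0, 0.003, 0], [0, 0, 0], 0.04], [[0, 0.004, 0], [0, 0, 0], 0.04], [[0, 0.005, 0], [0, 0, 0], 0.04]]}}

```text
time: 14.97
tcp_pos: [629.7, 2.6, 27.9]
tool_rot: [0.706, -0.039, 0.039, -0.706]
ft_force: [-6.6, 0.2, 12.6]
gripper_width: 52.6
```

{"api": "arm_command", "payload": {"moves": [[[0, 0, 0], [0, 0, 0], 0.04], [[0, 0, 0], [0, 0, 0], 0.04], [[0, 0, 0], [0, 0, 0], 0.04]]}}

```text
time: 15.22
tcp_pos: [629.7, 2.6, 27.9]
tool_rot: [0.706, -0.039, 0.039, -0.706]
ft_force: [-3.3, 0.2, 5.4]
gripper_width: 53.7
```

Amber is down at 27.9, as expected. I release it, rise, and measure red.

{"api": "arm_command", "payload": {"moves": [[[0, 0, 0], [0, 0, 0], 0.085], [[0, 0, 0], [0, 0, 0], 0.085], [[0, 0, 0], [0, 0, 0], 0.085], [[0, 0, 0], [0, 0, 0], 0.085], [[0, 0, 0], [0, 0, 0], 0.085]]}}

```text
time: 15.63
tcp_pos: [629.2, 2.7, 26.1]
tool_rot: [-0.706, 0.039, -0.039, 0.706]
ft_force: [-0.4, 0.9, 0.1]
gripper_width: 85.0
```

{"api": "arm_command", "payload": {"moves": [[[0, -0.01, 0], [0, 0, 0], 0.085], [[0, -0.03, 0], [0, 0, 0], 0.085], [[0, -0.065, 0], [0, 0, 0], 0.085], [[0, -0.1, 0], [0, 0, 0], 0.085], [[0, -0.12, 0], [0, 0, 0], 0.085]]}}

```text
time: 16.05
tcp_pos: [631.2, 2.5, 151.6]
tool_rot: [0.706, -0.037, 0.041, -0.706]
ft_force: [0.6, -0.3, 1.6]
gripper_width: 84.7
```

{"api": "arm_command", "payload": {"moves": [[[0, 0, 0], [0, 0, 0], 0.085], [[0, 0, 0], [0, 0, 0], 0.085]]}}

```text
time: 16.22
tcp_pos: [630.7, 2.5, 149.2]
tool_rot: [0.706, -0.037, 0.041, -0.706]
ft_force: [-0.1, 0.4, -0.4]
gripper_width: 85.0
```

```bash
python3 - <<'E'
from h import *
plan()
f=grab_frame("top")
for c,z in dict(red=28,white=52,green=46).items(): print(c,blobs(f,c,z,None,250,(180,160,450,310)))
s=read_state();f=grab_frame("wrist")
for c,z in dict(amber=46,red=28).items(): print("w",c,blobs(f,c,z,s,1000))
E
```

```text
t 16.22 p [630.7   2.5 149.2] jaw 83.7 y [ 0.005 -0.001 -1.   ] q6 [-0.11 -1.57] w 85.0 F [-0.1  0.4 -0.4]
red []
white [(array([381.9, 268.1]), array([ 448.3, -174.3]), 103.5, 54.8, 85.6)]
green [(array([259.8, 192.7]), array([635.4, 141. ]), 108.7, 56.4, -5.0)]
w amber []
w red [(array([268.3,  29. ]), array([493.5, -15.6]), 53.7, 36.6, 88.5)]
```

```bash
python3 - <<'E'
from h import *
plan((448.3,-174.3,85,85.6))
f=grab_frame("wrist");cv2.imwrite("pics/w3.png",f["color"][...,::-1])
E
```

```text
t 16.32 p [628.5   2.7 145.3] jaw 83.7 y [-0.002  0.    -1.   ] q6 [-0.11 -1.57] w 85.1 F [ 0.2  0.3 -0.3]
   [-0.0531, 0.0202, -0.0653] [0.0, 0.512, -0.0]
   [-0.0143, 0.0201, -0.083] [0.0, 0.512, -0.0]
   [0.0282, 0.0201, -0.0794] [0.0, 0.512, -0.0]
```

View pics/w3.png

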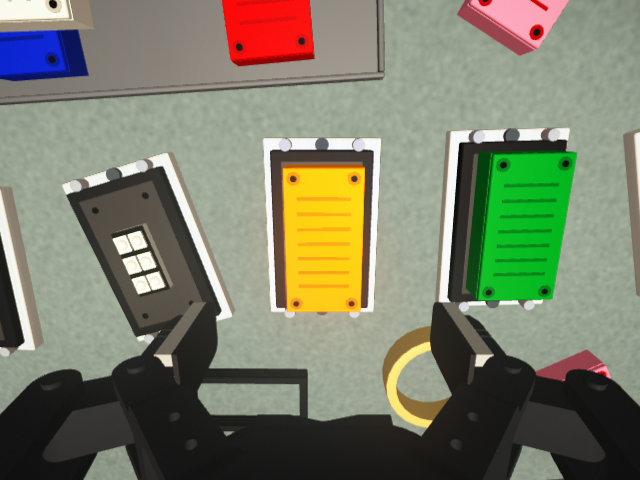

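The wrist view shows amber at (323,238) and green at (525,225), both flat and square on their bases. White is next.

{"api": "arm_command", "payload": {"moves": [[[-0.01, 0.002, -0.013], [0, 0.11, 0], 0.085], [[-0.02, 0.004, -0.026], [0, 0.22, 0], 0.085], [[-0.031, 0.006, -0.039], [0, 0.33, 0], 0.085], [[-0.042, 0.008, -0.052], [0, 0.44, 0], 0.085], [[-0.053, 0.01, -0.065], [0, 0.512, 0], 0.085]]}}

```text
time: 16.78
tcp_pos: [567.6, -56.2, 133.9]
tool_rot: [0.673, -0.22, 0.217, -0.672]
ft_force: [0.7, -0.9, 0.6]
gripper_width: 84.8
```

{"api": "arm_command", "payload": {"moves": [[[-0.003, 0.003, -0.016], [0, 0.11, 0], 0.085], [[-0.006, 0.006, -0.033], [0, 0.22, 0], 0.085], [[-0.009, 0.009, -0.05], [0, 0.33, 0], 0.085], [[-0.012, 0.012, -0.067], [0, 0.44, 0], 0.085], [[-0.014, 0.015, -0.083], [0, 0.512, 0], 0.085]]}}

```text
time: 17.2
tcp_pos: [507.6, -115.3, 119.0]
tool_rot: [0.596, -0.383, 0.38, -0.595]
ft_force: [1.3, 0.4, 0.1]
gripper_width: 85.0
```

{"api": "arm_command", "payload": {"moves": [[[0.006, 0.005, -0.016], [0, 0.11, 0], 0.085], [[0.012, 0.01, -0.032], [0, 0.22, 0], 0.085], [[0.018, 0.015, -0.048], [0, 0.33, 0], 0.085], [[0.024, 0.02, -0.065], [0, 0.44, 0], 0.085], [[0.028, 0.023, -0.079], [0, 0.512, 0], 0.085]]}}

```text
time: 17.62
tcp_pos: [447.6, -174.0, 95.7]
tool_rot: [-0.48, 0.521, -0.518, 0.479]
ft_force: [1.0, 1.2, 0.0]
gripper_width: 84.9
```

{"api": "arm_command", "payload": {"moves": [[[0, 0, 0], [0, 0, 0], 0.085], [[0, 0, 0], [0, 0, 0], 0.085], [[0, 0, 0], [0, 0, 0], 0.085], [[0, 0, 0], [0, 0, 0], 0.085], [[0, 0, 0], [0, 0, 0], 0.085]]}}

```text
time: 18.03
tcp_pos: [450.4, -173.6, 98.4]
tool_rot: [0.481, -0.518, 0.518, -0.481]
ft_force: [0.9, 0.4, 0.1]
gripper_width: 85.1
```

```bash
python3 - <<'E'
from h import *
plan((448.3,-174.3,32,85.6))
s=read_state();f=grab_frame("wrist");print(blobs(f,"white",52,s,3000))
f=grab_frame("top");print(blobs(f,"red",28,None,250,(180,220,450,310)))
E
```

```text
t 18.03 p [ 450.4 -173.6   98.4] jaw -4.3 y [ 0.  0. -1.] q6 [-0.52 -0.45] w 85.1 F [0.9 0.4 0.1]
   [0.0008, 0.0664, -0.0021] [-0.0, 0.002, -0.0]
[(array([320.5, 262.8]), array([ 449.1, -174.5]), 102.9, 53.2, 85.4)]
[(array([318.1, 265.1]), array([454.2, -14.8]), 103.4, 51.8, -0.8)]
```

{"api": "arm_command", "payload": {"moves": [[[0.0007, 0.015, -0.0018], [0, 0, 0], 0.085], [[0.0007, 0.03, -0.0018], [0, 0, 0], 0.085], [[0.0007, 0.044, -0.0018], [0, 0, 0], 0.085], [[0.0007, 0.054, -0.0018], [0, 0, 0], 0.085], [[0.0007, 0.059, -0.0018], [0, 0, 0], 0.085]]}}

```text
time: 18.55
tcp_pos: [447.3, -174.0, 37.8]
tool_rot: [-0.481, 0.519, -0.518, 0.481]
ft_force: [-0.4, -0.1, -0.6]
gripper_width: 85.2
```

{"api": "arm_command", "payload": {"moves": [[[0, 0.002, 0], [0, 0, 0], 0.085], [[0, 0.004, 0], [0, 0, 0], 0.085], [[0, 0.006, 0], [0, 0, 0], 0.085], [[0, 0.006, 0], [0, 0, 0], 0.085], [[0, 0.006, 0], [0, 0, 0], 0.085]]}}

```text
time: 18.97
tcp_pos: [448.4, -174.8, 33.8]
tool_rot: [0.481, -0.518, 0.519, -0.481]
ft_force: [-0.3, 0.7, -0.2]
gripper_width: 85.2
```

{"api": "arm_command", "payload": {"moves": [[[0, 0, 0], [0, 0, 0], 0.04], [[0, 0, 0], [0, 0, 0], 0.04], [[0, 0, 0], [0, 0, 0], 0.04], [[0, 0, 0], [0, 0, 0], 0.04], [[0, 0, 0], [0, 0, 0], 0.04]]}}

```text
time: 19.38
tcp_pos: [448.5, -174.9, 33.9]
tool_rot: [0.481, -0.518, 0.519, -0.481]
ft_force: [0.5, 0.8, 3.4]
gripper_width: 53.1
```

{"api": "arm_command", "payload": {"moves": [[[0, 0, 0], [0, 0, 0], 0.04], [[0, 0, 0], [0, 0, 0], 0.04]]}}

```text
time: 19.55
tcp_pos: [448.5, -174.9, 33.9]
tool_rot: [0.481, -0.518, 0.519, -0.481]
ft_force: [0.4, 0.9, 5.0]
gripper_width: 53.0
```

{"api": "arm_command", "payload": {"moves": [[[0, -0.005, 0], [0, 0, 0], 0.04], [[0, -0.015, 0], [0, 0, 0], 0.04], [[0, -0.03, 0], [0, 0, 0], 0.04], [[0, -0.055, 0], [0, 0, 0], 0.04], [[0, -0.085, 0], [0, 0, 0], 0.04]]}}

```text
time: 19.97
tcp_pos: [446.2, -173.6, 117.4]
tool_rot: [-0.481, 0.52, -0.517, 0.48]
ft_force: [0.1, 0.0, -1.2]
gripper_width: 53.1
```

```bash
python3 - <<'E'
from h import *
plan((634.3,-133.9,120,9.8))
E
```

```text
t 19.97 p [ 446.2 -173.6  117.4] jaw -4.4 y [-0.004  0.003 -1.   ] q6 [-0.53 -0.45] w 53.1 F [ 0.1  0.  -1.2]
   [-0.018, -0.0011, 0.0615] [0.002, 0.441, 0.0]
   [-0.0425, -0.001, 0.0479] [0.002, 0.441, 0.0]
   [-0.0589, -0.0009, 0.0252] [0.002, 0.441, 0.0]
```

{"api": "arm_command", "payload": {"moves": [[[-0.002, 0, 0.006], [0, 0.09, 0], 0.04], [[-0.006, 0, 0.02], [0, 0.18, 0], 0.04], [[-0.01, 0, 0.034], [0, 0.27, 0], 0.04], [[-0.014, 0, 0.048], [0, 0.36, 0], 0.04], [[-0.018, 0, 0.061], [0, 0.441, 0], 0.04]]}}

```text
time: 20.38
tcp_pos: [510.6, -161.0, 118.6]
tool_rot: [-0.354, 0.612, -0.612, 0.354]
ft_force: [-0.0, 0.2, 0.4]
gripper_width: 53.2
```

{"api": "arm_command", "payload": {"moves": [[[-0.008, 0, 0.01], [0, 0.09, 0], 0.04], [[-0.017, 0, 0.02], [0, 0.18, 0], 0.04], [[-0.025, 0, 0.029], [0, 0.27, 0], 0.04], [[-0.033, 0, 0.038], [0, 0.36, 0], 0.04], [[-0.042, 0, 0.048], [0, 0.441, 0], 0.04]]}}

```text
time: 20.8
tcp_pos: [572.8, -148.2, 118.3]
tool_rot: [-0.212, 0.675, -0.674, 0.212]
ft_force: [-1.1, 0.1, -1.2]
gripper_width: 53.4
```

{"api": "arm_command", "payload": {"moves": [[[-0.012, 0, 0.005], [0, 0.09, 0], 0.04], [[-0.024, 0, 0.01], [0, 0.18, 0], 0.04], [[-0.036, 0, 0.015], [0, 0.27, 0], 0.04], [[-0.048, 0, 0.02], [0, 0.36, 0], 0.04], [[-0.057, 0, 0.025], [0, 0.441, 0], 0.04]]}}

```text
time: 21.22
tcp_pos: [634.2, -135.7, 118.4]
tool_rot: [-0.059, 0.705, -0.704, 0.059]
ft_force: [-0.3, -0.7, -0.1]
gripper_width: 53.3
```

{"api": "arm_command", "payload": {"moves": [[[0, 0.01, 0], [0, 0, 0], 0.04], [[0, 0.03, 0], [0, 0, 0], 0.04], [[0, 0.045, 0], [0, 0, 0], 0.04], [[0, 0.055, 0], [0, 0, 0], 0.04], [[0, 0.06, 0], [0, 0, 0], 0.04]]}}

```text
time: 21.63
tcp_pos: [631.4, -135.7, 55.1]
tool_rot: [-0.063, 0.705, -0.704, 0.059]
ft_force: [-0.2, 0.1, -1.1]
gripper_width: 52.8
```

{"api": "arm_command", "payload": {"moves": [[[0, 0, 0], [0, 0, 0], 0.04], [[0, 0, 0], [0, 0, 0], 0.04], [[0, 0, 0], [0, 0, 0], 0.04], [[0, 0, 0], [0, 0, 0], 0.04], [[0, 0, 0], [0, 0, 0], 0.04]]}}

```text
time: 22.05
tcp_pos: [634.4, -136.4, 59.5]
tool_rot: [0.06, -0.704, 0.705, -0.061]
ft_force: [-0.0, -0.1, -1.4]
gripper_width: 52.9
```

```bash
python3 - <<'E'
from h import *
plan((634.3,-133.9,28,9.8))
E
```

```text
t 22.05 p [ 634.4 -136.4   59.5] jaw -80.2 y [ 0.002 -0.001 -1.   ] q6 [-0.33  1.07] w 52.9 F [-0.  -0.1 -1.4]
   [-0.0003, 0.0315, -0.0025] [-0.001, 0.001, -0.002]
```

{"api": "arm_command", "payload": {"moves": [[[0, 0.008, -0.002], [0, 0, 0], 0.04], [[0, 0.015, -0.002], [0, 0, 0], 0.04], [[0, 0.021, -0.0025], [0, 0, 0], 0.04], [[0, 0.025, -0.0025], [0, 0, 0], 0.04], [[0, 0.027, -0.0025], [0, 0, 0], 0.04]]}}

```text
time: 22.47
tcp_pos: [632.3, -133.4, 29.6]
tool_rot: [-0.061, 0.705, -0.704, 0.06]
ft_force: [0.1, -0.0, -1.7]
gripper_width: 53.0
```

{"api": "arm_command", "payload": {"moves": [[[0, 0.001, 0], [0, 0, 0], 0.04], [[0, 0.002, 0], [0, 0, 0], 0.04], [[0, 0.003, 0], [0, 0, 0], 0.04], [[0, 0.004, 0], [0, 0, 0], 0.04], [[0, 0.005, 0], [0, 0, 0], 0.04]]}}

```text
time: 22.88
tcp_pos: [633.6, -133.9, 27.9]
tool_rot: [0.061, -0.704, 0.705, -0.061]
ft_force: [-5.9, 1.7, 11.4]
gripper_width: 52.6
```

{"api": "arm_command", "payload": {"moves": [[[0, 0, 0], [0, 0, 0], 0.04], [[0, 0, 0], [0, 0, 0], 0.04], [[0, 0, 0], [0, 0, 0], 0.04]]}}

```text
time: 23.13
tcp_pos: [633.7, -133.9, 28.0]
tool_rot: [0.061, -0.704, 0.705, -0.061]
ft_force: [-3.9, 1.2, 5.7]
gripper_width: 52.7
```

{"api": "arm_command", "payload": {"moves": [[[0, 0, 0], [0, 0, 0], 0.085], [[0, 0, 0], [0, 0, 0], 0.085], [[0, 0, 0], [0, 0, 0], 0.085], [[0, 0, 0], [0, 0, 0], 0.085], [[0, 0, 0], [0, 0, 0], 0.085]]}}

```text
time: 23.55
tcp_pos: [633.2, -133.7, 26.2]
tool_rot: [-0.061, 0.705, -0.704, 0.061]
ft_force: [0.2, 0.5, 0.2]
gripper_width: 85.0
```

{"api": "arm_command", "payload": {"moves": [[[0, -0.01, 0], [0, 0, 0], 0.085], [[0, -0.03, 0], [0, 0, 0], 0.085], [[0, -0.065, 0], [0, 0, 0], 0.085], [[0, -0.1, 0], [0, 0, 0], 0.085], [[0, -0.12, 0], [0, 0, 0], 0.085]]}}

```text
time: 23.97
tcp_pos: [635.1, -134.3, 151.7]
tool_rot: [0.059, -0.704, 0.705, -0.063]
ft_force: [0.7, -0.4, 0.9]
gripper_width: 84.7
```

{"api": "arm_command", "payload": {"moves": [[[0, 0, 0], [0, 0, 0], 0.085], [[0, 0, 0], [0, 0, 0], 0.085], [[0, 0, 0], [0, 0, 0], 0.085]]}}

```text
time: 24.22
tcp_pos: [632.8, -133.6, 145.7]
tool_rot: [-0.061, 0.705, -0.704, 0.06]
ft_force: [-0.9, 0.3, -0.9]
gripper_width: 84.8
```

```bash
python3 - <<'E'
from h import *
f=grab_frame("top")
for c,z in dict(red=28,blue=28).items(): print(c,blobs(f,c,z,None,150,(180,220,450,310)))
s=read_state();g=grab_frame("wrist");print("w white",blobs(g,"white",46,s,1500))
f=grab_frame("scene");print("scene blue",blobs(f,"blue",28,None,150)); cv2.imwrite("pics/s4.png",f["color"][...,::-1]); cv2.imwrite("pics/w4.png",g["color"][...,::-1])
plan((454.2,-14.8,75,-0.8))
E
```

```text
red []
blue [(array([380.7, 270.7]), array([ 446.8, -172.9]), 103.4, 56.2, 0.5)]
w white [(array([326.8, 219.8]), array([ 642.5, -133. ]), 126.2, 74.8, 9.7), (array([ 13.9, 158.5]), array([646.3,  76.1]), 121.9, 12.4, -4.5)]
scene blue [(array([249.2, 302.1]), array([ 453.9, -181.5]), 112.6, 63.9, -2.5), (array([447.2,  94.4]), array([546.9, 673.9]), 216.5, 126.5, -89.8), (array([376.5,  72.9]), array([326.1, 671.7]), 232.4, 122.0, -80.0), (array([346.3,  21.7]), array([ 96.2, 918.7]), 474.9, 225.3, 0.1)]
t 24.37 p [ 632.1 -133.4  144.1] jaw -80.2 y [-0.003  0.001 -1.   ] q6 [-0.32  1.08] w 85.1 F [ 0.3  0.1 -1. ]
   [0.0774, 0.0349, -0.0735] [0.001, 0.093, 0.002]
   [0.0839, 0.0347, -0.0661] [0.001, 0.093, 0.002]
```

```bash
python3 - <<'E'
from h import *
plan((446.8,-172.9,75,0.5))
E
```

```text
t 24.37 p [ 632.1 -133.4  144.1] jaw -80.2 y [-0.003  0.001 -1.   ] q6 [-0.32  1.08] w 85.1 F [ 0.3  0.1 -1. ]
   [0.0946, 0.0348, 0.0037] [0.001, 0.082, 0.002]
   [0.094, 0.0347, 0.0114] [0.001, 0.082, 0.002]
```

View pics/w4.png

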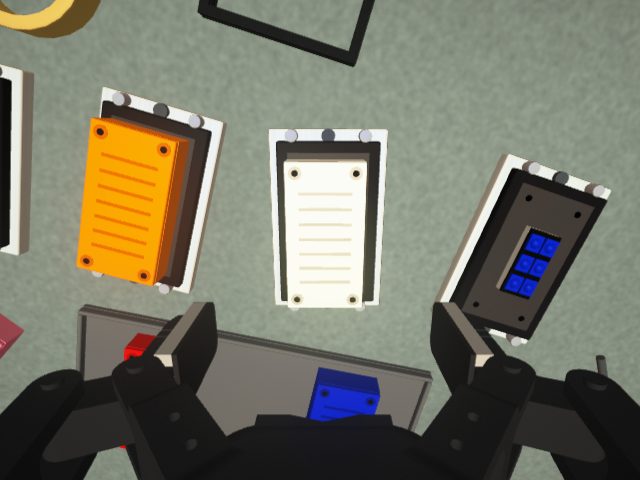

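White sits well on its base at (325,233). Now blue.

{"api": "arm_command", "payload": {"moves": [[[0.02, 0.006, 0], [0, 0.03, 0], 0.075], [[0.04, 0.012, 0.001], [0, 0.05, 0], 0.075], [[0.06, 0.018, 0.002], [0, 0.07, 0], 0.075], [[0.08, 0.024, 0.003], [0, 0.082, 0], 0.075], [[0.0946, 0.03, 0.0037], [0, 0.082, 0], 0.075]]}}

```text
time: 24.78
tcp_pos: [538.4, -153.3, 114.3]
tool_rot: [-0.033, 0.707, -0.706, 0.03]
ft_force: [-0.1, 0.2, -0.0]
gripper_width: 74.9
```

{"api": "arm_command", "payload": {"moves": [[[0.02, 0.006, 0.003], [0, 0.03, 0], 0.075], [[0.04, 0.012, 0.006], [0, 0.05, 0], 0.075], [[0.06, 0.018, 0.009], [0, 0.07, 0], 0.075], [[0.08, 0.024, 0.011], [0, 0.082, 0], 0.075], [[0.094, 0.03, 0.0114], [0, 0.082, 0], 0.075]]}}

```text
time: 25.2
tcp_pos: [445.8, -173.0, 84.4]
tool_rot: [-0.003, 0.708, -0.707, 0.001]
ft_force: [-0.3, -0.4, -0.9]
gripper_width: 75.0
```

{"api": "arm_command", "payload": {"moves": [[[0, 0, 0], [0, 0, 0], 0.075], [[0, 0, 0], [0, 0, 0], 0.075], [[0, 0, 0], [0, 0, 0], 0.075], [[0, 0, 0], [0, 0, 0], 0.075], [[0, 0, 0], [0, 0, 0], 0.075]]}}

```text
time: 25.62
tcp_pos: [449.1, -173.4, 86.8]
tool_rot: [0.003, -0.707, 0.707, -0.003]
ft_force: [0.4, -0.2, -0.6]
gripper_width: 75.0
```

```bash
python3 - <<'E'
from h import *
plan((446.8,-172.9,9.5,0.5))
s=read_state();f=grab_frame("wrist");print(blobs(f,"blue",28,s,1500))
f=grab_frame("top");print(blobs(f,"red",28,None,250,(180,220,450,310)))
E
```

```text
t 25.62 p [ 449.1 -173.4   86.8] jaw -89.5 y [ 0.001 -0.    -1.   ] q6 [-0.52  1.04] w 75.0 F [ 0.4 -0.2 -0.6]
   [0.0023, 0.0773, -0.0006] [-0.0, -0.0, -0.001]
[(array([327.9, 252.4]), array([ 449.7, -175.1]), 105.6, 53.5, -2.4)]
[(array([318.1, 265.1]), array([454.2, -14.9]), 103.6, 51.9, -1.3)]
```

{"api": "arm_command", "payload": {"moves": [[[0, 0.015, 0.0013], [0, 0.045, 0], 0.075], [[0, 0.03, 0.0013], [0, 0.045, 0], 0.075], [[0, 0.045, 0.0013], [0, 0.045, 0], 0.075], [[0, 0.057, 0.0013], [0, 0.045, 0], 0.075], [[0, 0.066, 0.0013], [0, 0.045, 0], 0.075]]}}

```text
time: 26.13
tcp_pos: [447.8, -174.3, 19.1]
tool_rot: [0.013, 0.707, -0.707, -0.013]
ft_force: [-0.3, -0.3, 0.0]
gripper_width: 75.0
```

{"api": "arm_command", "payload": {"moves": [[[0, 0.003, 0], [0, 0, 0], 0.075], [[0, 0.006, 0], [0, 0, 0], 0.075], [[0, 0.009, 0], [0, 0, 0], 0.075], [[0, 0.01, 0], [0, 0, 0], 0.075], [[0, 0.01, 0], [0, 0, 0], 0.075]]}}

```text
time: 26.55
tcp_pos: [448.4, -174.8, 10.6]
tool_rot: [-0.013, -0.707, 0.707, 0.013]
ft_force: [-0.2, 0.6, -0.6]
gripper_width: 75.3
```

{"api": "arm_command", "payload": {"moves": [[[0, 0, 0], [0, 0, 0], 0.04], [[0, 0, 0], [0, 0, 0], 0.04], [[0, 0, 0], [0, 0, 0], 0.04], [[0, 0, 0], [0, 0, 0], 0.04], [[0, 0, 0], [0, 0, 0], 0.04]]}}

```text
time: 26.97
tcp_pos: [448.8, -175.0, 11.1]
tool_rot: [-0.014, -0.707, 0.707, 0.013]
ft_force: [-0.2, -0.0, 4.0]
gripper_width: 53.2
```

{"api": "arm_command", "payload": {"moves": [[[0, 0, 0], [0, 0, 0], 0.04], [[0, 0, 0], [0, 0, 0], 0.04]]}}

```text
time: 27.13
tcp_pos: [448.8, -175.0, 11.1]
tool_rot: [-0.014, -0.707, 0.707, 0.013]
ft_force: [0.6, 0.5, 5.3]
gripper_width: 52.9
```

{"api": "arm_command", "payload": {"moves": [[[0, -0.005, 0], [0, 0, 0], 0.04], [[0, -0.015, 0], [0, 0, 0], 0.04], [[0, -0.035, 0], [0, 0, 0], 0.04], [[0, -0.07, 0], [0, 0, 0], 0.04], [[0, -0.11, 0], [0, 0, 0], 0.04]]}}

```text
time: 27.55
tcp_pos: [445.8, -173.3, 119.2]
tool_rot: [0.011, 0.708, -0.706, -0.015]
ft_force: [0.7, 0.3, -1.0]
gripper_width: 52.7
```

```bash
python3 - <<'E'
from h import *
plan((633.7,-287,125,-8.4))
E
```

```text
t 27.55 p [ 445.8 -173.3  119.2] jaw -92.1 y [-0.005  0.003 -1.   ] q6 [-0.53  1.08] w 52.7 F [ 0.7  0.3 -1. ]
   [-0.096, -0.0036, 0.0533] [0.001, 0.055, 0.003]
   [-0.0987, -0.0033, 0.048] [0.001, 0.055, 0.003]
```

{"api": "arm_command", "payload": {"moves": [[[-0.01, 0, 0.005], [0, 0.03, 0], 0.04], [[-0.03, 0, 0.016], [0, 0.055, 0], 0.04], [[-0.05, 0, 0.028], [0, 0.055, 0], 0.04], [[-0.073, 0, 0.04], [0, 0.055, 0], 0.04], [[-0.096, 0, 0.053], [0, 0.055, 0], 0.04]]}}

```text
time: 27.97
tcp_pos: [542.6, -231.3, 120.6]
tool_rot: [0.032, 0.706, -0.706, -0.033]
ft_force: [0.2, 0.2, -0.3]
gripper_width: 52.6
```

{"api": "arm_command", "payload": {"moves": [[[-0.023, 0, 0.011], [0, 0.03, 0], 0.04], [[-0.046, 0, 0.022], [0, 0.055, 0], 0.04], [[-0.066, 0, 0.032], [0, 0.055, 0], 0.04], [[-0.084, 0, 0.04], [0, 0.055, 0], 0.04], [[-0.096, 0, 0.046], [0, 0.055, 0], 0.04]]}}

```text
time: 28.38
tcp_pos: [634.4, -286.4, 120.2]
tool_rot: [0.052, 0.705, -0.705, -0.052]
ft_force: [-0.1, 0.0, 0.0]
gripper_width: 53.2
```

{"api": "arm_command", "payload": {"moves": [[[0, 0.01, 0], [0, 0, 0], 0.04], [[0, 0.03, 0], [0, 0, 0], 0.04], [[0, 0.045, 0], [0, 0, 0], 0.04], [[0, 0.055, 0], [0, 0, 0], 0.04], [[0, 0.06, 0], [0, 0, 0], 0.04]]}}

```text
time: 28.8
tcp_pos: [631.2, -284.4, 56.9]
tool_rot: [0.05, 0.706, -0.704, -0.054]
ft_force: [-0.1, 0.7, -1.7]
gripper_width: 53.0
```

{"api": "arm_command", "payload": {"moves": [[[0, 0, 0], [0, 0, 0], 0.04], [[0, 0, 0], [0, 0, 0], 0.04], [[0, 0, 0], [0, 0, 0], 0.04], [[0, 0, 0], [0, 0, 0], 0.04], [[0, 0, 0], [0, 0, 0], 0.04]]}}

```text
time: 29.22
tcp_pos: [634.1, -286.2, 61.6]
tool_rot: [-0.053, -0.705, 0.705, 0.051]
ft_force: [-0.0, -0.7, -0.5]
gripper_width: 53.2
```

```bash
python3 - <<'E'
from h import *
plan((633.7,-287,29,-8.4))
E
```

```text
t 29.22 p [ 634.1 -286.2   61.6] jaw -98.4 y [ 0.002 -0.001 -1.   ] q6 [-0.53  1.19] w 53.2 F [-0.  -0.7 -0.5]
   [0.0003, 0.0326, 0.0009] [-0.001, -0.001, -0.002]
```

{"api": "arm_command", "payload": {"moves": [[[0, 0.008, 0.001], [0, 0, 0], 0.04], [[0, 0.015, 0.001], [0, 0, 0], 0.04], [[0, 0.021, 0.001], [0, 0, 0], 0.04], [[0, 0.026, 0.001], [0, 0, 0], 0.04], [[0, 0.028, 0.001], [0, 0, 0], 0.04]]}}

```text
time: 29.63
tcp_pos: [632.3, -286.2, 30.3]
tool_rot: [0.051, 0.706, -0.705, -0.053]
ft_force: [-0.6, 0.3, -0.8]
gripper_width: 53.1
```

{"api": "arm_command", "payload": {"moves": [[[0, 0.001, 0], [0, 0, 0], 0.04], [[0, 0.002, 0], [0, 0, 0], 0.04], [[0, 0.003, 0], [0, 0, 0], 0.04], [[0, 0.004, 0], [0, 0, 0], 0.04], [[0, 0.005, 0], [0, 0, 0], 0.04]]}}

```text
time: 30.05
tcp_pos: [633.6, -287.0, 29.1]
tool_rot: [-0.052, -0.705, 0.705, 0.052]
ft_force: [-5.3, 2.2, 10.1]
gripper_width: 52.9
```

{"api": "arm_command", "payload": {"moves": [[[0, 0, 0], [0, 0, 0], 0.04], [[0, 0, 0], [0, 0, 0], 0.04], [[0, 0, 0], [0, 0, 0], 0.04]]}}

```text
time: 30.3
tcp_pos: [633.7, -287.0, 29.1]
tool_rot: [-0.052, -0.705, 0.705, 0.052]
ft_force: [-3.2, 1.9, 4.9]
gripper_width: 52.6
```

Blue is seated at 29.1, as expected. I release it, rise, and go on to red at (454.2, -14.9), -1°.

{"api": "arm_command", "payload": {"moves": [[[0, 0, 0], [0, 0, 0], 0.085], [[0, 0, 0], [0, 0, 0], 0.085], [[0, 0, 0], [0, 0, 0], 0.085], [[0, 0, 0], [0, 0, 0], 0.085], [[0, 0, 0], [0, 0, 0], 0.085]]}}

```text
time: 30.72
tcp_pos: [633.2, -286.8, 27.1]
tool_rot: [0.052, 0.705, -0.705, -0.052]
ft_force: [0.5, -0.3, -0.2]
gripper_width: 84.9
```

{"api": "arm_command", "payload": {"moves": [[[0, -0.01, 0], [0, 0, 0], 0.085], [[0, -0.03, 0], [0, 0, 0], 0.085], [[0, -0.065, 0], [0, 0, 0], 0.085], [[0, -0.1, 0], [0, 0, 0], 0.085], [[0, -0.12, 0], [0, 0, 0], 0.085]]}}

```text
time: 31.13
tcp_pos: [634.9, -287.7, 152.9]
tool_rot: [-0.054, -0.704, 0.706, 0.05]
ft_force: [0.7, -0.2, 0.7]
gripper_width: 85.1
```

{"api": "arm_command", "payload": {"moves": [[[0, 0, 0], [0, 0, 0], 0.085], [[0, 0, 0], [0, 0, 0], 0.085], [[0, 0, 0], [0, 0, 0], 0.085]]}}

```text
time: 31.38
tcp_pos: [632.8, -286.5, 146.7]
tool_rot: [0.052, 0.705, -0.705, -0.052]
ft_force: [-0.1, -0.0, -0.2]
gripper_width: 85.0
```

```bash
python3 - <<'E'
from h import *
plan((454.2,-14.9,85,-1.5))
s=read_state();g=grab_frame("wrist");print("w blue",blobs(g,"blue",46,s,1500))
f=grab_frame("top");print(blobs(f,"red",28,None,250,(180,220,450,310)))
E
```

```text
t 31.38 p [ 632.8 -286.5  146.7] jaw -98.4 y [-0.001  0.001 -1.   ] q6 [-0.53  1.19] w 85.0 F [-0.1 -0.  -0.2]
   [0.1082, 0.031, -0.1212] [0.0, -0.061, 0.001]
   [0.1007, 0.0309, -0.1276] [0.0, -0.061, 0.001]
w blue [(array([323.8, 231.2]), array([ 635.1, -285.9]), 104.5, 54.1, -8.4)]
[(array([318.1, 265.1]), array([454.2, -14.8]), 103.4, 51.7, -0.9)]
```

{"api": "arm_command", "payload": {"moves": [[[0.022, 0.004, -0.024], [0, -0.03, 0], 0.075], [[0.044, 0.008, -0.049], [0, -0.061, 0], 0.075], [[0.066, 0.014, -0.073], [0, -0.061, 0], 0.075], [[0.088, 0.02, -0.098], [0, -0.061, 0], 0.075], [[0.108, 0.027, -0.121], [0, -0.061, 0], 0.075]]}}

```text
time: 31.9
tcp_pos: [542.1, -149.6, 118.1]
tool_rot: [0.029, 0.707, -0.706, -0.032]
ft_force: [0.2, -0.5, -0.6]
gripper_width: 75.0
```

{"api": "arm_command", "payload": {"moves": [[[0.022, 0.006, -0.027], [0, -0.03, 0], 0.075], [[0.044, 0.012, -0.055], [0, -0.061, 0], 0.075], [[0.066, 0.018, -0.083], [0, -0.061, 0], 0.075], [[0.086, 0.024, -0.109], [0, -0.061, 0], 0.075], [[0.1, 0.029, -0.127], [0, -0.061, 0], 0.075]]}}

```text
time: 32.32
tcp_pos: [452.3, -13.9, 88.7]
tool_rot: [0.007, 0.708, -0.707, -0.01]
ft_force: [0.3, 0.4, 0.1]
gripper_width: 74.9
```

{"api": "arm_command", "payload": {"moves": [[[0, 0, 0], [0, 0, 0], 0.075], [[0, 0, 0], [0, 0, 0], 0.075], [[0, 0, 0], [0, 0, 0], 0.075], [[0, 0, 0], [0, 0, 0], 0.075], [[0, 0, 0], [0, 0, 0], 0.075]]}}

```text
time: 32.73
tcp_pos: [456.3, -17.0, 91.6]
tool_rot: [-0.01, -0.707, 0.707, 0.009]
ft_force: [0.6, -0.7, 0.7]
gripper_width: 74.4
```

```bash
python3 - <<'E'
from h import *
plan((454.2,-14.9,10,-1.5))
s=read_state();f=grab_frame("wrist");print(blobs(f,"red",28,s,1500))
E
```

```text
t 32.73 p [456.3 -17.   91.6] jaw -91.5 y [ 0. -0. -1.] q6 [-0.2  1.4] w 74.4 F [ 0.6 -0.7  0.7]
   [0.0022, 0.0816, -0.0021] [-0.0, -0.0, -0.0]
[(array([322. , 249.4]), array([457.3, -15.2]), 105.7, 53.6, -1.3)]
```

{"api": "arm_command", "payload": {"moves": [[[0, 0.02, -0.0019], [0, 0, 0], 0.075], [[0, 0.038, -0.0019], [0, 0, 0], 0.075], [[0, 0.053, -0.0019], [0, 0, 0], 0.075], [[0, 0.064, -0.0019], [0, 0, 0], 0.075], [[0, 0.071, -0.0019], [0, 0, 0], 0.075]]}}

```text
time: 33.2
tcp_pos: [455.1, -14.5, 19.0]
tool_rot: [0.009, 0.707, -0.707, -0.01]
ft_force: [-0.3, -0.1, -0.1]
gripper_width: 74.8
```

{"api": "arm_command", "payload": {"moves": [[[0, 0.003, 0], [0, 0, 0], 0.075], [[0, 0.006, 0], [0, 0, 0], 0.075], [[0, 0.009, 0], [0, 0, 0], 0.075], [[0, 0.01, 0], [0, 0, 0], 0.075], [[0, 0.01, 0], [0, 0, 0], 0.075]]}}

```text
time: 33.62
tcp_pos: [455.9, -14.3, 10.6]
tool_rot: [-0.009, -0.707, 0.707, 0.009]
ft_force: [0.8, 0.4, 1.5]
gripper_width: 75.3
```

{"api": "arm_command", "payload": {"moves": [[[0, 0, 0], [0, 0, 0], 0.04], [[0, 0, 0], [0, 0, 0], 0.04], [[0, 0, 0], [0, 0, 0], 0.04], [[0, 0, 0], [0, 0, 0], 0.04], [[0, 0, 0], [0, 0, 0], 0.04]]}}

```text
time: 34.03
tcp_pos: [456.3, -14.4, 11.1]
tool_rot: [-0.009, -0.707, 0.707, 0.008]
ft_force: [-0.9, -0.0, 4.9]
gripper_width: 52.9
```

{"api": "arm_command", "payload": {"moves": [[[0, 0, 0], [0, 0, 0], 0.04], [[0, 0, 0], [0, 0, 0], 0.04]]}}

```text
time: 34.2
tcp_pos: [456.3, -14.4, 11.1]
tool_rot: [-0.009, -0.707, 0.707, 0.008]
ft_force: [-0.8, 0.3, 5.8]
gripper_width: 53.3
```

{"api": "arm_command", "payload": {"moves": [[[0, -0.005, 0], [0, 0, 0], 0.04], [[0, -0.015, 0], [0, 0, 0], 0.04], [[0, -0.035, 0], [0, 0, 0], 0.04], [[0, -0.07, 0], [0, 0, 0], 0.04], [[0, -0.11, 0], [0, 0, 0], 0.04]]}}

```text
time: 34.62
tcp_pos: [453.0, -13.7, 119.3]
tool_rot: [0.007, 0.707, -0.707, -0.011]
ft_force: [0.9, -0.6, -1.0]
gripper_width: 53.0
```

```bash
python3 - <<'E'
from h import *
plan((643,290.6,125,11.3))
E
```

```text
t 34.62 p [453.  -13.7 119.3] jaw -91.4 y [-0.006  0.001 -1.   ] q6 [-0.19  1.4 ] w 53.0 F [ 0.9 -0.6 -1. ]
   [-0.0911, -0.0033, -0.1545] [0.001, -0.111, 0.003]
   [-0.1077, -0.0031, -0.1435] [0.001, -0.111, 0.003]
```

{"api": "arm_command", "payload": {"moves": [[[-0.01, 0, -0.018], [0, -0.02, 0], 0.04], [[-0.03, 0, -0.05], [0, -0.05, 0], 0.04], [[-0.05, 0, -0.085], [0, -0.08, 0], 0.04], [[-0.07, 0, -0.12], [0, -0.111, 0], 0.04], [[-0.09, 0, -0.154], [0, -0.111, 0], 0.04]]}}

```text
time: 35.03
tcp_pos: [549.8, 139.2, 120.7]
tool_rot: [0.031, -0.706, 0.706, -0.031]
ft_force: [1.1, -1.7, 0.1]
gripper_width: 52.8
```

{"api": "arm_command", "payload": {"moves": [[[-0.022, 0, -0.03], [0, -0.03, 0], 0.04], [[-0.045, 0, -0.06], [0, -0.06, 0], 0.04], [[-0.067, 0, -0.092], [0, -0.09, 0], 0.04], [[-0.09, 0, -0.122], [0, -0.111, 0], 0.04], [[-0.105, 0, -0.143], [0, -0.111, 0], 0.04]]}}

```text
time: 35.45
tcp_pos: [642.5, 291.7, 120.4]
tool_rot: [-0.07, 0.704, -0.703, 0.07]
ft_force: [-0.2, -0.7, -1.0]
gripper_width: 53.3
```

{"api": "arm_command", "payload": {"moves": [[[0, 0.01, 0], [0, 0, 0], 0.04], [[0, 0.03, 0], [0, 0, 0], 0.04], [[0, 0.045, 0], [0, 0, 0], 0.04], [[0, 0.055, 0], [0, 0, 0], 0.04], [[0, 0.06, 0], [0, 0, 0], 0.04]]}}

```text
time: 35.87
tcp_pos: [639.7, 287.7, 57.2]
tool_rot: [0.071, -0.703, 0.704, -0.068]
ft_force: [-0.9, 0.4, -0.8]
gripper_width: 53.1
```

{"api": "arm_command", "payload": {"moves": [[[0, 0, 0], [0, 0, 0], 0.04], [[0, 0, 0], [0, 0, 0], 0.04], [[0, 0, 0], [0, 0, 0], 0.04], [[0, 0, 0], [0, 0, 0], 0.04], [[0, 0, 0], [0, 0, 0], 0.04]]}}

```text
time: 36.28
tcp_pos: [642.5, 289.0, 61.6]
tool_rot: [-0.069, 0.704, -0.704, 0.07]
ft_force: [0.6, -0.9, -0.9]
gripper_width: 53.1
```

```bash
python3 - <<'E'
from h import *
plan((643,290.6,29,11.3))
E
```

```text
t 36.28 p [642.5 289.   61.6] jaw -78.7 y [ 0.002  0.001 -1.   ] q6 [0.32 1.69] w 53.1 F [ 0.6 -0.9 -0.9]
   [-0.0007, 0.0326, -0.0014] [0.0, -0.001, -0.002]
```

{"api": "arm_command", "payload": {"moves": [[[-0.0007, 0.008, -0.0014], [0, 0, 0], 0.04], [[-0.0007, 0.015, -0.0014], [0, 0, 0], 0.04], [[-0.0007, 0.021, -0.0014], [0, 0, 0], 0.04], [[-0.0007, 0.026, -0.0014], [0, 0, 0], 0.04], [[-0.0007, 0.028, -0.0014], [0, 0, 0], 0.04]]}}

```text
time: 36.7
tcp_pos: [641.1, 290.1, 30.2]
tool_rot: [0.07, -0.703, 0.704, -0.068]
ft_force: [-1.3, -0.8, -0.3]
gripper_width: 52.9
```

{"api": "arm_command", "payload": {"moves": [[[0, 0.001, 0], [0, 0, 0], 0.04], [[0, 0.002, 0], [0, 0, 0], 0.04], [[0, 0.003, 0], [0, 0, 0], 0.04], [[0, 0.004, 0], [0, 0, 0], 0.04], [[0, 0.005, 0], [0, 0, 0], 0.04]]}}

```text
time: 37.12
tcp_pos: [642.6, 290.6, 29.1]
tool_rot: [0.069, -0.704, 0.704, -0.07]
ft_force: [-5.3, -1.8, 10.5]
gripper_width: 52.9
```

{"api": "arm_command", "payload": {"moves": [[[0, 0, 0], [0, 0, 0], 0.04], [[0, 0, 0], [0, 0, 0], 0.04], [[0, 0, 0], [0, 0, 0], 0.04]]}}

```text
time: 37.37
tcp_pos: [642.6, 290.6, 29.1]
tool_rot: [0.069, -0.704, 0.704, -0.07]
ft_force: [-3.8, -0.7, 5.3]
gripper_width: 53.0
```

Red is seated at 29.1. I release it, rise, and pull back toward the robot so that the cameras can see all the bases.

{"api": "arm_command", "payload": {"moves": [[[0, 0, 0], [0, 0, 0], 0.085], [[0, 0, 0], [0, 0, 0], 0.085], [[0, 0, 0], [0, 0, 0], 0.085], [[0, 0, 0], [0, 0, 0], 0.085], [[0, 0, 0], [0, 0, 0], 0.085]]}}

```text
time: 37.78
tcp_pos: [642.1, 290.4, 27.1]
tool_rot: [0.07, -0.704, 0.704, -0.069]
ft_force: [-0.3, 0.3, 0.1]
gripper_width: 85.3
```

{"api": "arm_command", "payload": {"moves": [[[0, -0.01, 0], [0, 0, 0], 0.085], [[0, -0.03, 0], [0, 0, 0], 0.085], [[0, -0.065, 0], [0, 0, 0], 0.085], [[0, -0.1, 0], [0, 0, 0], 0.085], [[0, -0.14, 0], [0, 0, 0], 0.085]]}}

```text
time: 38.2
tcp_pos: [641.2, 290.1, 167.8]
tool_rot: [0.07, -0.703, 0.704, -0.069]
ft_force: [0.0, 0.1, -0.4]
gripper_width: 84.9
```

{"api": "arm_command", "payload": {"moves": [[[0.04, -0.01, 0], [0, 0, 0], 0.085], [[0.08, -0.02, 0], [0, 0, 0], 0.085], [[0.12, -0.03, 0], [0, 0, 0], 0.085], [[0.16, -0.03, 0], [0, 0, 0], 0.085], [[0.2, -0.03, 0], [0, 0, 0], 0.085]]}}

```text
time: 38.62
tcp_pos: [444.9, 251.1, 199.0]
tool_rot: [-0.069, 0.704, -0.703, 0.07]
ft_force: [-0.7, 0.1, 0.5]
gripper_width: 85.1
```

{"api": "arm_command", "payload": {"moves": [[[0, 0, 0], [0, 0, 0], 0.085], [[0, 0, 0], [0, 0, 0], 0.085], [[0, 0, 0], [0, 0, 0], 0.085], [[0, 0, 0], [0, 0, 0], 0.085], [[0, 0, 0], [0, 0, 0], 0.085]]}}

```text
time: 39.03
tcp_pos: [447.6, 251.6, 198.1]
tool_rot: [-0.069, 0.704, -0.704, 0.07]
ft_force: [-0.1, 0.7, 0.4]
gripper_width: 85.0
```

```bash
python3 - <<'E'
from h import *
HSV["amber"]=[(10,150,110,28,255,255)]
f=grab_frame("top");plan()
for c in HSV: print(c,BASE[c],[b[1:] for b in blobs(f,c,46,None,400,(180,160,450,232))])
g=grab_frame("scene")
cv2.imwrite("pics/t5.png",cv2.resize(f["color"][150:310,180:460,::-1],None,fx=2.5,fy=2.5,interpolation=cv2.INTER_CUBIC))
cv2.imwrite("pics/s5.png",cv2.resize(g["color"][160:440,240:540,::-1],None,fx=2,fy=2,interpolation=cv2.INTER_CUBIC))
E
```

```text
t 39.08 p [447.4 251.6 197.8] jaw -78.8 y [ 0.001  0.    -1.   ] q6 [0.37 1.74] w 85.1 F [ 0.2 -0.6  0.3]
red (643, 290.6, 11.3) [(array([639.9, 291.1]), 108.0, 56.3, 11.3)]
green (639, 140, -5.0) [(array([635.5, 141. ]), 108.6, 56.4, -5.0)]
amber (630.4, 2.6, -6.3) [(array([628.8,   4.5]), 108.1, 56.7, -6.2)]
blue (633.7, -287, -8.4) [(array([ 631.6, -284.5]), 109.0, 58.5, -8.4)]
white (634.3, -133.9, 9.8) [(array([ 632. , -132.2]), 104.1, 53.2, 10.0)]
```

View pics/t5.png

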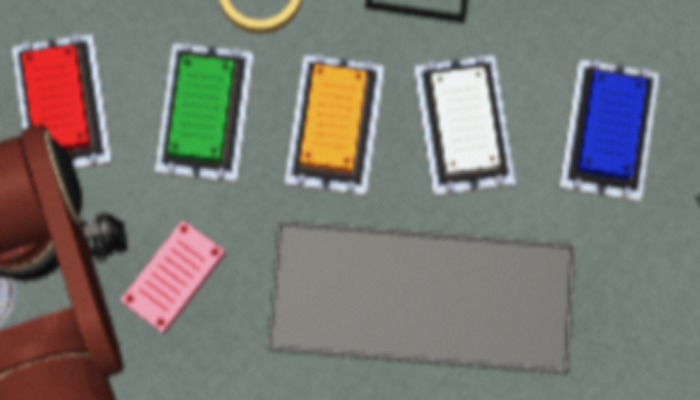

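View pics/s5.png

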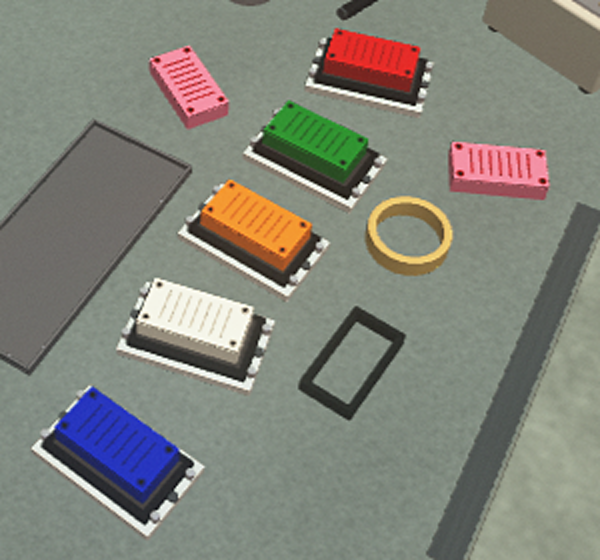

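All five lenses lie flat and square, within about 4 mm of their base centres. I hand in.

```bash
python3 -c "
from cell import *
print(hand_in())"
```

```text
the job is handed in; nothing more can be done
None
```

I took both piles apart from the top down (green, amber, white, blue, red). Each lens was lowered gently onto the base of its own colour and released. The job was handed in at about 39 s of the 118 s allowed; `hand_in` gives no verdict.

**Position:** the last top-camera measurement puts every lens within 4 mm of its base centre; green was the worst, at about 3.6 mm. The long sides match the bases to within about 0.2°.

**Seating:** each lens met its gasket at the expected height, with 10–13 N on the wrist. The last top and scene views show all five flat and square, the tray empty and the gripper clear at about z = 198 mm.

**Disagreements:**
- The final top-camera outlines of red, green, amber and blue came out 4–5 mm too large because they take in some side wall, so those offsets are probably slightly overstated.
- For blue in the tray, the top and wrist cameras differed by about 3–4 mm and 3°. I used the wrist reading, and the grasp confirmed it.
- The wrist colour checks of amber and white on their bases failed (no amber found, white merged with the white plate). I judged those by eye and by the final top view.

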